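Take the cordless ultrasound probe out of the drying cabinet and hold it level

ROBOT

A 6-joint arm with a two-finger parallel gripper is mounted at the origin on a cart in front of the work surface, level with it; the furniture and walls round the work are solid. World frame = base frame: x ahead of the robot, y to its left, z up, the work surface at z = 0. Lengths are in mm, angles in rad, forces in N, time in s.
With the tool pointing down it reaches from about 375 to 900 mm from the base axis. Payload 3.1 kg.
Tool frame: the origin (TCP) lies at the very end of the fingers, on their centre line; the grasp point (between the pads) lies 19 mm behind it; z points along the fingers, y is the line along which they close (so a half turn about z gives the same grasp; the last joint's range is limited). The gripper opens to 85 mm and grips with 20 to 120 N. Pads are 22 mm wide; open, the fingers measure 114 mm over their backs; the gripper's body (76 mm by 85 mm) begins 54 mm behind the grasp point. The pads swing forward as they close: fully open they stand 13 mm farther back than shut.
Start: joints at [-0.178, 0.527, 1.433, -0, 1.181, -0.178], TCP at [624.977, 0.034, 204.21] pointing down, gripper open.
Joint ranges: [-3.08, 3.08], [-0.75, 2.2], [0.22, 2.44], [-1.43, 4.57], [0, 2.65], [-2.85, 2.85]. Speed limits (rad/s): [2.79, 2.79, 3.14, 3.14, 3.14, 3.14].

INTERFACE

Orientations are given as a unit quaternion [w, x, y, z].
In Python, from plant import arm, eyes, workorder gives the robot as it stands.
- The arm moves only by the shell command python3 -m crank 'ROWS' [OPENING] [FORCE]. ROWS is JSON, a list that holds one entry, the list of rows, each a list of 6 numbers: the shift along the world's x, y, z in mm, then the turn, a rotation vector about the world's x, y, z in rad. In form: [[[dx, dy, dz, rx, ry, rz], ...]]. A call has exactly 10 rows; each row is the pose to reach, as a shift and turn from the pose commanded when the call began; what a row does not reach only later rows make up. A row lasts 1/10 s, in which the tool goes at most 50 mm and 8.59 degrees, less where a joint would pass 70% of its speed; a pose out of reach is approached as far as the arm can. A call with a gripper value outside its range is refused whole. OPENING is the opening, from -1 (shut) to 1 (fully open), set as the call begins (- or left out, the last holds). The fingers move at their own pace and stop on an object; FORCE is the grip in N (left out, the last holds). Time passes only in rows, so rows that repeat a pose let the fingers close, or fill a call up. It gives the time, the measured TCP pose, the force, the opening and the grip force at its end, in the units of the state.
- arm.state(): the state, without advancing time (a new reading comes with each control period).
- eyes.capture(name): name is "scene" or "top" or "wrist"; returns a dict with "frame" (384x512x3 uint8, blue, green, red), "fx", "fy", "cx", "cy" (pixels), "pose" (4x4, takes a point from camera to world coordinates). Camera axes: x right, y down, z forward; pixel columns grow to the right and rows downward; lengths in mm; the calibration is good to about 2 mm. A picture is of the moment at which its call begins. There is no depth.
- workorder.close_job(): hands the job in; it is judged then, once.
Trained networks look in the newest picture that a camera, given by its name, has taken for a name from the list of things; names that differ only in an ending like _2 or _b are one class to them, and where a whole thing is asked for, a point or a joint stands for the part that bears it (a point fixed in the world has none). Each returns a list of dicts, best first, with "conf" (0 to 1); they miss things now and then, are a little off and sometimes report something else, mostly with a low value. They report only what shows in the picture. A call takes as long as a camera call.
- eyes.regions_of(camera, query): "region" (384x512 bool, what is visible of it) and "rect" ([left, top, right, bottom] in pixels, round what is visible of it).
- eyes.place_of(camera, query): "uv" ([column, row] in pixels: a listed point, or the origin of a listed thing).
The state is a dict: "time": time; "q": joint angles; "joint_velocities": joint speeds; "effort": joint torques, N m; "eef_pos": TCP position; "tool_rot": TCP orientation; "contact_force": force on the tool from outside, world axes, zero at the start; "wrist_torque": the same for the moment, N m; "width": opening from 0.0 (shut) to 1.0 (fully open); "grasp_force": force on a finger pad.
Only numpy, scipy, OpenCV 4.12 (cv2) and the standard library are available. Lean on these libraries where they do the work, as an engineer would, in place of code of your own. Each camera call takes 0.05 s, during which the arm holds its last target. There are 200 camera calls.

TASK

Raise the wire sash of the white drying cabinet all the way up by its bar handle and leave it up. Then draw the ultrasound probe with the blue end cap straight up out of its well and out of the cabinet, turn it level and keep holding it by its handle, still, well in front of the cabinet and at least 20 cm above the trolley top, so that a colleague can pull a sterile cover over its head: the job finishes while you hold it there. The gripper must not touch the disinfected scan head (the wider end that stood in the well), and the other probe and the loose things on the trolley stay where they are.

Things in the scene. Friction and masses are not known exactly. Their poses are not given: they have to be found in the camera images.
- cabinet: white drying cabinet for ultrasound probes, fixed, 160 deep (x) x 256 wide (y) x 530 high. Origin: centre of its underside on the trolley top; x from its front to its back, y left, z up. Chamber: floor z = 10, back x = 73, 218 wide, clear sides; roof (solid filter housing, front at x = -58) z = 290; sash at x = -76 between two posts (x -89 to -63, y = +-114 to 128, full height)
- well0 (a point): centre of the mouth of the left well, in the top (40 mm above the trolley top) of the grey rack block on the chamber floor, 41 (x) x 170 (y) x 30; 28 mm behind the sash. Wells: 31 (x) x 41 (y), 24 deep, at x = -48, y = +45 and -45 of the cabinet; a probe stands head down in each (which one where changes)
- sash (a joint): height of the sash above shut, m: 0 shut, 0.265 fully up (stop); starts up to 0.04. Aluminium frame 218 wide x 250 high, 9 thick, with upright wires 28 apart, lower edge 11 mm above the trolley top when shut. Weighs 3.4 N, guide friction 6 N: lifting takes about 10 N and it stays where it is left
- sash_bar (a point): middle of the sash's handle: round steel bar, 12 thick, along the cabinet's y, straight for +-57 mm, 38 in front of the wires (27 clear behind the bar), bent back to the sash at both ends. 84 mm above the trolley top when shut, 349 fully up; moves with the sash
- probe_blue: the probe to take: white, BLUE end cap and band, 110 long, about 0.18 kg. Origin: centre of its scan face, 16 mm above the trolley top as it stands; z from scan face to coloured cap (up as it stands), x and y as the cabinet's. Scan head: first 36 mm, 28 (x) x 38 (y), 24 of it in the well, gripper must not touch it. Handle: 36 to 110 mm, 24 (x) x 32 (y), flat sides
- probe_blue_grip (a point): point on the blue probe's axis 68 mm from its scan face (84 above the trolley top as it stands): a good place to grip the handle across its 32 mm width, along its y
- probe_blue_end (a point): centre of the blue probe's coloured end, 110 mm from its scan face
- probe_blue_head: the blue probe's scan head, part of the probe: white with a black lens, 28 x 38 x 36; same origin and axes as probe_blue
- probe_orange: the same kind of probe with an ORANGE cap and band, standing in the other well; leave it
- gel_bottle: small white lotion bottle with lilac label, 37 across, 102 high, loose, at the back right; origin under its base
- saline_bottle: white bottle with grey-blue label, 44 across, 146 high, loose, at the back right; origin under its base
- kidney_dish: grey pulp kidney dish, 148 x 266 x 45, loose, at the right; origin under its middle
- swab_box: small carton, blue and white, 40 x 62 x 34, loose, at the right; origin under its middle
- wipes_flat: flat white pack of wipes, 64 x 93 x 12, loose, in the middle front; origin under its middle
- top_b_clutter: fixed things on the trolley, right of the cabinet: a stack of gauze, three small bottles up to about 130 high and a roll of tape, within 130 mm along x and +-130 along y of its origin, which lies near their middle on the trolley top

How it is judged (in metres and radians):
On the way, in this order (a step that is already met when the one before it is completed fails the run):
1. the sash is fully up (value of joint sash above 0.24 m), for 0.2 s.
2. the blue probe is lifted out of its well, in the fingers (z of probe_blue in the frame of cabinet above 0.045 m and contact force between the fingers and probe_blue above 1 N), for 0.1 s.
At the end, for the whole second after the job is handed in: The sash is still up (above 0.24 m); the blue probe is held in the fingers, still, off the cabinet, its long axis level within 15 degrees, both ends more than 0.20 m above the trolley top and more than 0.10 m in front of the cabinet's middle (value of joint sash above 0.24 m and angle between probe_blue's own z axis and vertical between 1.31 and 1.83 rad and height (world z) of each of probe_blue, probe_blue_end above 0.2 m and x of each of probe_blue, probe_blue_end in the frame of cabinet below -0.1 m and contact force between the fingers and probe_blue above 1 N and contact force between cabinet and probe_blue below 0.1 N and linear speed of probe_blue below 0.02 m/s and angular speed of probe_blue below 0.1 rad/s); the arm keeps its last pose, push and grip.
It fails at once if the gripper touches the blue probe's scan head (contact force between the fingers and probe_blue_head above 0.5 N).
It fails at once if the other probe is pulled up or pushed out of place (distance of probe_orange from where it was at the start of the episode above 0.015 m).
It fails at once if a bystander is knocked or shifted (distance of any of gel_bottle, saline_bottle, kidney_dish, swab_box, wipes_flat from where it was at the start of the episode above 0.02 m).
It also fails if it takes over 64 s, if anything falls off the work surface, if the arm or the gripper's body presses on something with over 40 N, if the wrist force passes 120 N, or if a joint passes its speed limit or range.

## Working session

There is one attempt and no reset: what is moved stays moved. The work goes in short steps, Python scripts to look and compute and a shell command to move; the robot and the scene stay as the last step left them, time stands still between calls to the robot, and variables do not carry over. Pictures are saved under pics/ and viewed, at most 10 in all, crops included, and the job is handed in when it is done.

```bash
ls; mkdir -p pics
cat > h.py <<'E'
import numpy as np, cv2
from plant import arm, eyes, workorder
def cap(n):
    c=eyes.capture(n); return c
def ray(c,uv):
    T=np.array(c["pose"]); d=np.array([(uv[0]-c["cx"])/c["fx"],(uv[1]-c["cy"])/c["fy"],1.])
    return T[:3,3],T[:3,:3]@d
def onz(c,uv,z):
    o,d=ray(c,uv); return o+d*(z-o[2])/d[2]
def tri(rs):
    A=np.zeros((3,3));b=np.zeros(3)
    for o,d in rs:
        d=d/np.linalg.norm(d);P=np.eye(3)-np.outer(d,d);A+=P;b+=P@o
    p=np.linalg.solve(A,b)
    res=[np.linalg.norm((np.eye(3)-np.outer(d,d)/(d@d))@(p-o)) for o,d in rs]
    return p,res
def proj(c,p):
    T=np.array(c["pose"]);q=T[:3,:3].T@(np.array(p)-T[:3,3]);return [c["fx"]*q[0]/q[2]+c["cx"],c["fy"]*q[1]/q[2]+c["cy"]]
E
python3 - <<'E'
from h import *
np.set_printoptions(precision=1,suppress=True)
C={n:cap(n) for n in("scene","top","wrist")}
cv2.imwrite("pics/a.png",C["scene"]["frame"]);cv2.imwrite("pics/b.png",C["top"]["frame"])
print({n:np.array(c["pose"])[:3].round(2).tolist() for n,c in C.items()})
for q in["cabinet","well0","sash_bar","probe_blue","probe_blue_grip","probe_blue_end","probe_orange","wipes_flat","kidney_dish","swab_box","gel_bottle","saline_bottle","top_b_clutter"]:
    rs=[];s=q
    for n in C:
        r=eyes.place_of(n,q)
        if r:
            s+=f" | {n} {np.round(r[0]['uv'],1)} {r[0]['conf']:.2f}"
            if r[0]['conf']>.4: rs.append(ray(C[n],r[0]['uv']))
    if len(rs)>1:
        p,e=tri(rs); s+=f" -> {p} {np.array(e)}"
    print(s)
print(arm.state())
E
```

```text
pics
{'scene': [[-0.22, -0.69, 0.68, -299.51], [-0.97, 0.16, -0.15, 252.76], [-0.01, -0.7, -0.71, 995.21]], 'top': [[0.3, -0.92, 0.24, 308.91], [-0.95, -0.29, 0.08, -12.91], [-0.0, -0.25, -0.97, 1150.69]], 'wrist': [[1.0, -0.0, -0.0, 624.37], [-0.0, -0.97, -0.26, 64.86], [-0.0, 0.26, -0.97, 373.54]]}
cabinet | scene [157.6 230.9] 0.58 | top [181.9 184. ] 0.84 -> [559.3 334.    7.1] [0.7 0.7]
well0 | scene [150.2 239.9] 0.83 | top [173.3 193.6] 0.74 -> [518.  350.5  20.4] [4.1 4.1]
sash_bar | scene [175.5 236.9] 0.63 | top [183.2 209.5] 0.75 -> [468.2 282.9  75. ] [2.3 2.3]
probe_blue | scene [179.8 229.1] 0.55 | top [197.1 197.4] 0.55 -> [527.8 267.8  31.3] [4.8 4.8]
probe_blue_grip | scene [176.6 215.2] 0.80 | top [194.8 190.9] 0.60 -> [536.2 269.9  79.3] [4.4 4.4]
probe_blue_end | scene [317.9 194.1] 0.49 | top [191.8 179.6] 0.44 -> [379.9  88.7 400.6] [145.1 145.1]
probe_orange | scene [150.1 243.9] 0.84 | top [172.8 193. ] 0.51 -> [522.1 356.3   0.9] [1.4 1.4]
wipes_flat | scene [271.6 255.6] 0.76 | top [331.3 267.7] 0.28 | wrist [ 91.  140.4] 0.68 -> [405.6  42.7   6. ] [4.1 4.1
[... 175 characters left out ...]
.9 269.1] 0.70 -> [532.3  42.  169.7] [271.3 176.3 112.4]
gel_bottle | scene [361.8 189.4] 0.54 | top [361.2 229.3] 0.45 -> [ 595.5 -287.8  -10.1] [0.3 0.3]
saline_bottle | scene [353.  173.7] 0.74 | top [368.5 209. ] 0.57 -> [ 674.6 -294.9  -18.5] [3.1 3.1]
top_b_clutter | top [331.5 267. ] 0.48
{'time': 2.1, 'q': array([-0.2,  0.5,  1.4,  0. ,  1.2, -0.2]), 'joint_velocities': array([-0., -0.,  0.,  0.,  0.,  0.]), 'effort': array([  0. , -44.2, -17.8,  -0. ,   0. ,  -0. ]), 'eef_pos': array([625. ,   0.1, 204.2]), 'tool_rot': array([-0. ,  0.7,  0.7, -0. ]), 'contact_force': array([ 0.2,  0. , -0.2]), 'wrist_torque': array([-0.,  0.,  0.]), 'grasp_force': 0.0, 'width': 0.9974918235995647}
```

```bash
python3 -c "
import cv2,numpy as np
a=cv2.imread('pics/a.png');b=cv2.imread('pics/b.png')
A=cv2.resize(a[40:300,60:400],(800,600),interpolation=3);cv2.imwrite('pics/a2.png',A)
B=cv2.resize(b[80:290,90:370],(800,600),interpolation=3);cv2.imwrite('pics/b2.png',B)"
```

```text
(no output)
```

View pics/a2.png

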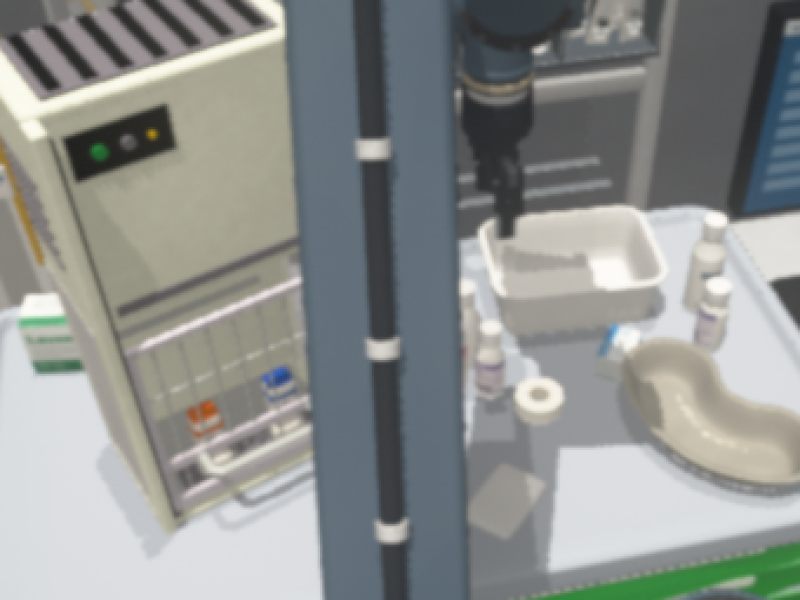

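View pics/b2.png

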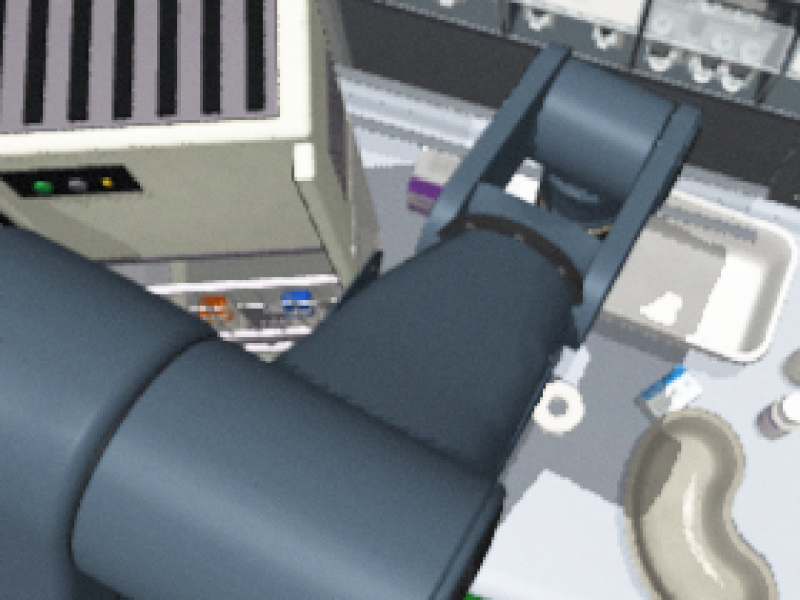

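The pictures show the cabinet on the left, orange probe in the left well (scene crop 205,418) and blue in the right (278,385). The wipes are at (505,500), and the arm hides part of the view. I'll back off, pitch the tool 45° towards the cabinet and look with the wrist camera.

```bash
python3 -m crank '[[[-25,20,10,0.006,-0.08,0.013],[-50,40,20,0.011,-0.16,0.027],[-75,60,25,0.016,-0.235,0.04],[-100,80,26,0.022,-0.314,0.053],[-125,100,26,0.027,-0.39,0.066],[-150,130,26,0.033,-0.47,0.08],[-175,150,26,0.038,-0.55,0.093],[-200,175,26,0.044,-0.627,0.106],[-215,190,26,0.05,-0.705,0.12],[-225,200,26,0.055,-0.784,0.133]]]' 1 40
cat > look.py <<'E'
from h import *
import sys
np.set_printoptions(precision=1,suppress=True)
C={n:cap(n) for n in("scene","top","wrist")}
if len(sys.argv)>1: cv2.imwrite(f"pics/{sys.argv[1]}.png",C[sys.argv[2]]["frame"])
for q in["cabinet","well0","sash_bar","probe_blue","probe_blue_grip","probe_blue_end","probe_orange"]:
    rs=[];s=q
    for n in C:
        r=eyes.place_of(n,q)
        if r:
            s+=f" | {n} {np.round(r[0]['uv'],1)} {r[0]['conf']:.2f}"
            if r[0]['conf']>.4: rs.append(ray(C[n],r[0]['uv']))
    if len(rs)>1:
        p,e=tri(rs); s+=f" -> {p} {np.array(e)}"
    print(s)
s=arm.state();print(s['q'].round(3),s['eef_pos'],s['tool_rot'].round(3),s['time'])
E
python3 look.py c wrist
```

```text
time: 3.1
eef_pos: [408.1, 178.3, 245.1]
tool_rot: [0.223, 0.617, 0.707, 0.264]
contact_force: [-0.1, -0.6, 0.3]
width: 1.003
grasp_force: 0.0
cabinet | scene [158.6 228.7] 0.97 | top [187.1 180.7] 0.61 | wrist [241.1  85.4] 0.89 -> [581.5 328.2 -11.7] [3.3 1.3 2.6]
well0 | scene [152.8 237.5] 0.93 | top [171.2 192.9] 0.77 | wrist [224.4  50.6] 0.90 -> [511.7 347.8  39.3] [2.8 1.5 3. ]
sash_bar | scene [175.3 235.8] 0.73 | top [184.7 207.6] 0.65 | wrist [212.8  89.2] 0.98 -> [476.  285.1  71.3] [0.3 5.6 5.5]
probe_blue | top [200.4 194.4] 0.49 | wrist [227.6 120.3] 0.87 -> [543.3 261.9  11.9] [1.1 1.1]
probe_blue_grip | top [324.7 216.4] 0.64 | wrist [256.7 120.1] 0.79 -> [430.3  62.2 340. ] [192.1 192.1]
probe_blue_end | scene [153.7 237.5] 0.56 | top [191.4 182.6] 0.66 | wrist [280.6 115.9] 0.72 -> [563.4 305.5  45.4] [59.2 10.5 52.8]
probe_orange | top [172.3 193.7] 0.61 | wrist [211.6  55. ] 0.76 -> [520.9 357.9 -10.6] [1.4 1.4]
[ 0.2  0.1  2.3 -0.5  0.   0.5] [412.6 177.7 247.1] [0.2 0.6 0.7 0.3] 4.3
```

View pics/c.png

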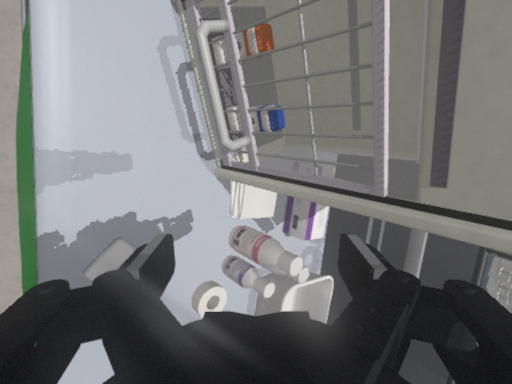

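```bash
cat > fit.py <<'E'
from h import *
from scipy.optimize import least_squares
np.set_printoptions(precision=3,suppress=True)
import json,os
s=arm.state();Q=[([-0.178,.527,1.433,0,1.181,-.178],[624.98,.03,204.2])]
C={n:cap(n) for n in("scene","top","wrist")}
s=arm.state();print(s['q'],s['eef_pos'],s['tool_rot'],s['contact_force'])
# cabinet-frame points; sash h added for bar
P={"cabinet":(0,0,0),"well0":(-48,45,40),"sash_bar":(-114,0,84),"probe_blue":(-48,-45,16),"probe_blue_grip":(-48,-45,84),"probe_blue_end":(-48,-45,126),"probe_orange":(-48,45,16)}
O=json.load(open("obs.json")) if os.path.exists("obs.json") else []
for n,c in C.items():
    for q in P:
        for r in eyes.place_of(n,q)[:1]:
            if r["conf"]>.4:
                o,d=ray(c,r["uv"]);O.append((n,q,o.tolist(),(d/np.linalg.norm(d)).tolist(),r["conf"]))
json.dump(O,open("obs.json","w"))
def res(v):
    R=cv2.Rodrigues(np.array([0,0,v[2]]))[0];out=[]
    for n,q,o,d,cf in O:
        p=np.array(P[q],float)
        if q=="sash_bar":p[2]+=v[3]*100
        w=R@p+[v[0]*100,v[1]*100,0]-np.array(o);out.append((w-np.dot(w,d)*np.array(d))/ (4))
    return np.concatenate(out)
f=least_squares(res,[5.7,3.2,.2,.2],loss="cauchy")
print("cab",f.x*[100,100,1,100],"sd",np.sqrt(np.diag(np.linalg.inv(f.jac.T@f.jac)))*[100,100,1,100])
for ob,e in zip(O,np.linalg.norm(f.fun.reshape(-1,3)*4,axis=1)): print(ob[0][0],ob[1],round(e,1),end="; ")
v=f.x*[100,100,1,100];R=cv2.Rodrigues(np.array([0,0,v[2]]))[0];t=np.array([v[0],v[1],0])
for q,p in P.items():
    p=np.array(p,float); p[2]+=v[3]*(q=="sash_bar"); print("\n",q,R@p+t,end="")
print()
E
python3 fit.py
```

```text
[ 0.166  0.082  2.328 -0.517  0.024  0.546] [412.572 177.659 247.136] [0.225 0.618 0.705 0.265] [-1.003  0.372  0.405]
cab [570.503 324.409   0.37    4.865] sd [1.614 2.047 0.029 5.201]
s cabinet 6.5; s well0 2.8; s sash_bar 11.1; s probe_blue_end 80.8; s probe_orange 2.5; t cabinet 2.4; t well0 5.2; t sash_bar 7.7; t probe_blue 17.9; t probe_blue_grip 2.4; t probe_blue_end 15.1; t probe_orange 631.0; w cabinet 0.5; w well0 2.8; w sash_bar 2.2; w probe_blue 7.9; w probe_blue_grip 2.7; w probe_blue_end 3.6; w probe_orange 2.3; 
 cabinet [570.503 324.409   0.   ]
 well0 [509.467 348.976  40.   ]
 sash_bar [464.238 283.132  88.865]
 probe_blue [542.054 265.083  16.   ]
 probe_blue_grip [542.054 265.083  84.   ]
 probe_blue_end [542.054 265.083 126.   ]
 probe_orange [509.467 348.976  16.   ]
```

```bash
cat > kin.py <<'E'
import numpy as np
from scipy.optimize import least_squares
from scipy.spatial.transform import Rotation as Ro
def fk(q,L):
    h,a,b,c,d=L; Z=lambda t:Ro.from_euler('z',t);Y=lambda t:Ro.from_euler('y',t)
    R=Z(q[0]);p=np.array([0,0,h])+R.apply([0,d,0])
    R=R*Y(q[1]);p=p+R.apply([0,0,a]);R=R*Y(q[2]);p=p+R.apply([0,0,b]);R=R*Z(q[3])*Y(q[4])*Z(q[5]);return p+R.apply([0,0,c]),R
Q=[([-0.178,.527,1.433,0,1.181,-.178],[624.98,.03,204.2],[0,.7071,.7071,0]),([.166,.082,2.328,-.517,.024,.546],[412.57,177.66,247.14],[.225,.618,.705,.265])]
L=least_squares(lambda L:np.concatenate([fk(q,L)[0]-p for q,p,_ in Q]),[250,400,350,250,110]).x
# tool offset about z
Roff=(Ro.inv(fk(Q[0][0],L)[1])*Ro.from_quat(np.roll(Q[0][2],-1)))
LO=[-3.08,-.75,.22,-1.43,0,-2.85];HI=[3.08,2.2,2.44,4.57,2.65,2.85]
def ik(p,R,q0):
    f=lambda q:np.r_[(fk(q,L)[0]-p)/100,(Ro.inv(R)*fk(q,L)[1]*Roff).as_rotvec()]
    return least_squares(f,np.clip(q0,np.array(LO)+.001,np.array(HI)-.001),bounds=(LO,HI))
def tool(yaw,pitch,roll):  # z axis at pitch below horizontal, heading yaw; roll=0: y in vertical plane (start-like)
    return Ro.from_euler('z',yaw)*Ro.from_euler('y',-(np.pi/2-pitch))*Ro.from_quat([.70711,.70711,0,0])*Ro.from_euler('z',roll)
E
python3 - <<'E'
from kin import *
np.set_printoptions(precision=2,suppress=True)
print(L,[fk(q,L)[0]-p for q,p,_ in Q],Roff.as_rotvec(),(Ro.inv(fk(Q[1][0],L)[1]*Roff)*Ro.from_quat(np.roll(Q[1][2],-1))).as_rotvec())
y=.37;ax=np.array([np.cos(y),np.sin(y),0]);lat=np.array([-np.sin(y),np.cos(y),0])
bar=np.array([464,283,89.]);pr=np.array([542,265,0.])
seeds=[[.3,.3,2,0,.3,.3],[.3,.3,2,3.14,.3,-2],[.3,.3,2,3.14,.5,1],[.3,.5,1.5,1.57,.5,-1],[.3,.5,1.5,-1,.5,0],[.3,.5,1.5,4,.5,-2]]
def show(nm,g,pitch,roll,back=19):
    t=ax*np.cos(pitch)-np.array([0,0,np.sin(pitch)]);best=[]
    for s in seeds:
        r=ik(g+back*t,tool(y,pitch,roll),s);best.append((r.cost,r.x))
    best.sort(key=lambda b:b[0])
    print(nm,round(pitch,2),round(roll,2),end=' ')
    for b in best[:3]: print('%.5f'%b[0],b[1],end=' | ')
    print()
for p in (.5,.8,1.,1.2):
    show('bar low',bar,p,0,10);show('bar pre',bar-60*ax,p,0,10);show('bar hi',bar+[0,0,262],p,0,10)
    for r in(1.57,-1.57):
        show('probe',pr+[0,0,86],p,r);show('probe pre',pr+[0,0,96]-110*ax,p,r);show('hold',pr+[0,0,260]-220*ax,p,r)
E
```

```text
[ 20.8  662.59 304.46 273.76 110.49] [array([-0.04, -0.2 , -0.  ]), array([-0.03,  0.2 ,  0.  ])] [0.   0.   1.57] [ 0. -0.  0.]
bar low 0.5 0 0.08188 [0.46 0.52 2.44 3.55 0.57 2.85] | 0.09824 [ 0.27  0.49  2.44  2.78  0.47 -2.85] | 0.09824 [ 0.27  0.49  2.44  2.78  0.47 -2.85] | 
bar pre 0.5 0 0.15408 [0.47 0.45 2.44 3.76 0.37 2.68] | 0.17028 [ 0.3   0.42  2.44  2.8   0.25 -2.85] | 0.17028 [ 0.3   0.42  2.44  2.8   0.25 -2.85] | 
bar hi 0.5 0 0.00016 [ 0.31  0.1   2.19  2.81  0.23 -2.85] | 0.00016 [ 0.31  0.1   2.19  2.81  0.23 -2.85] | 0.00016 [ 0.31  0.1   2.19  2.81  0.23 -2.85] | 
probe 0.5 1.57 0.02670 [ 0.25  0.61  2.44  3.06  0.77 -1.59] | 0.02670 [ 0.25  0.61  2.44  3.06  0.77 -1.59] | 0.02670 [ 0.25  0.61  2.44  3.06  0.77 -1.59] | 
probe pre 0.5 1.57 0.13614 [ 0.27  0.44  2.44  3.22  0.33 -1.71] | 0.13614 [ 0.27  0.44  2.44  3.22  0.33 -1.71] | 0.13614 [ 0.27  0.44  2.44  3.22  0.33 -1.71] | 
hold 0.5 1.57 0.04774 [ 0.13 -0.02  2.44  1.98  0.14 -0.57] | 0.04774 [ 0.13 -0.02  2.44  1.98  0.14 -0.57] | 0.04774 [ 0.13 -0.02  2.44  1.98  0.14 -0.57] | 
probe 0.5 -1.57 0.02678 
[... 3939 characters left out ...]
0.44  2.35  1.93  0.06 -0.5 ] | 0.00000 [ 0.22  0.44  2.35  1.93  0.06 -0.5 ] | 
hold 1.2 1.57 0.00000 [0.16 0.05 2.18 0.14 0.56 1.25] | 0.00000 [0.16 0.05 2.18 0.14 0.56 1.25] | 0.00000 [0.16 0.05 2.18 0.14 0.56 1.25] | 
probe 1.2 -1.57 0.00000 [ 0.25  0.55  2.06  0.26  0.17 -1.94] | 0.00000 [ 0.25  0.55  2.06  0.26  0.17 -1.94] | 0.00000 [ 0.25  0.55  2.06  0.26  0.17 -1.94] | 
probe pre 1.2 -1.57 0.00000 [0.22 0.44 2.35 1.93 0.06 2.64] | 0.00024 [ 0.22  0.44  2.33  1.14  0.05 -2.85] | 0.00024 [ 0.22  0.44  2.33  1.14  0.05 -2.85] | 
hold 1.2 -1.57 0.00000 [ 0.16  0.05  2.18  0.15  0.56 -1.89] | 0.00000 [ 0.16  0.05  2.18  0.15  0.56 -1.89] | 0.00000 [ 0.16  0.05  2.18  0.15  0.56 -1.89] |
```

```bash
cat > go.py <<'E'
from kin import *
from plant import arm
def delta(p,R):
    s=arm.state();Rc=Ro.from_quat(np.roll(s['tool_rot'],-1))
    print('shift',(np.array(p)-s['eef_pos']).round(1),'rv',(R*Rc.inv()).as_rotvec().round(3),'|deg',round(np.degrees((R*Rc.inv()).magnitude()),1),'from',s['eef_pos'].round(1))
E
python3 -c "
from go import *
delta([437,273,170],tool(.37,1.15,0))"
```

```text
shift [ 24.4  95.3 -77.1] rv [-0.082  0.279  0.233] |deg 21.4 from [412.6 177.7 247.1]
```

```bash
python3 -m crank '[[[3,5,10,-0.02,0.07,0.06],[6,20,10,-0.04,0.14,0.12],[10,40,0,-0.06,0.21,0.175],[14,55,-15,-0.082,0.279,0.233],[18,70,-30,-0.082,0.279,0.233],[22,85,-50,-0.082,0.279,0.233],[24,95,-65,-0.082,0.279,0.233],[24,95,-77,-0.082,0.279,0.233],[24,95,-77,-0.082,0.279,0.233],[24,95,-77,-0.082,0.279,0.233]]]' 1
python3 fit.py; cp pics/c.png /dev/null
python3 - <<'E'
from go import *
s=arm.state();print(s['q'].tolist(),s['eef_pos'],(Ro.from_quat(np.roll(s['tool_rot'],-1))*Ro.inv(tool(.37,1.15,0))).as_rotvec())
import cv2
from h import cap
cv2.imwrite('pics/d.png',cap('wrist')['frame'])
E
```

```text
time: 6.5
eef_pos: [436.5, 272.6, 170.0]
tool_rot: [0.118, 0.553, 0.807, 0.172]
contact_force: [0.0, -0.5, 0.3]
width: 1.006
grasp_force: 0.0
[ 0.33   0.324  2.072  0.05   0.324 -0.083] [437.093 272.643 170.969] [0.119 0.553 0.807 0.173] [ 0.326 -0.058  0.295]
cab [570.11  324.624   0.383   6.7  ] sd [1.213 1.537 0.024 5.134]
s cabinet 6.3; s well0 3.3; s sash_bar 12.3; s probe_blue_end 81.0; s probe_orange 2.7; t cabinet 2.0; t well0 5.8; t sash_bar 7.3; t probe_blue 18.1; t probe_blue_grip 2.6; t probe_blue_end 15.2; t probe_orange 630.6; w cabinet 0.4; w well0 2.1; w sash_bar 3.2; w probe_blue 7.7; w probe_blue_grip 2.4; w probe_blue_end 3.3; w probe_orange 1.6; s cabinet 10.1; s probe_blue_end 459.0; s probe_orange 561.2; t cabinet 473.4; t well0 0.6; t sash_bar 429.9; t probe_blue 13.5; t probe_blue_grip 10.9; t probe_blue_end 406.8; t probe_orange 4.4; w cabinet 1.2; w well0 2.5; w sash_bar 3.1; w probe_blue 6.6; w probe_blue_grip 26.4; w probe_blue_end 1.4; w probe_orange 2.5; 
 cabinet [570.11  324.624   0.   ]
 well0 [508.771 348.425  40.   ]
 sash_bar [464.37  282.021  90.7  ]
 probe_blue [542.405 264.946  16.   ]
 probe_blue_grip [542.405 264.946  84.   ]
 probe_blue_end [542.405 264.946 126.   ]
 probe_orange [508.771 348.425  16.   ]
[0.33061170759881936, 0.3258536503459412, 2.072434035860663, 0.05017360241688632, 0.3232704195622892, -0.08300951175550861] [436.57265609 272.64508326 170.09415171] [ 3.68273915e-05  1.20311773e-04 -5.41452030e-04]
```

View pics/d.png

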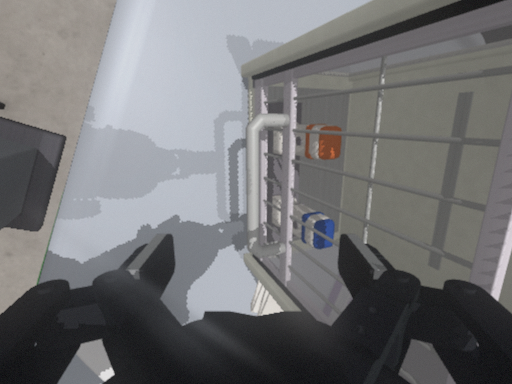

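```bash
sed -i "s/^Q=\[/Q=[([0.33061,0.32585,2.07243,0.05017,0.32327,-0.08301],[436.57,272.65,170.09],[.118,.553,.807,.172]),/; s/Roff=(Ro.inv(fk(Q\[0\]\[0\],L)\[1\])\*Ro.from_quat(np.roll(Q\[0\]\[2\],-1)))/Roff=Ro.from_euler('z',np.pi\/2)/" kin.py
python3 - <<'E'
from go import *
from h import *
np.set_printoptions(precision=2,suppress=True)
print(L,[fk(q,L)[0]-p for q,p,_ in Q])
c=cap('wrist');v=[570.1,324.6,.383]
R=cv2.Rodrigues(np.array([0,0,v[2]]))[0]
for hh in(0,7,15):
  print(hh,[np.round(proj(c,R@[-114,y,84+hh]+[v[0],v[1],0]),0) for y in(-70,-57,0,57,70)], [np.round(proj(c,R@[-76,y,z]+[v[0],v[1],0]),0) for y,z in((0,16+hh),(0,256+hh))])
r=eyes.regions_of('wrist','sash_bar');print([(x['rect'],x['conf']) for x in r[:2]])
E
```

```text
[ 37.12 632.46 312.11 256.74 110.95] [array([16.46,  4.46,  2.08]), array([-7.91,  1.69,  4.41]), array([-8.49, -0.55, -6.49])]
0 [array([249., 254.]), array([249., 242.]), array([248., 189.]), array([247., 130.]), array([246., 115.])] [array([255., 174.]), array([456., 260.])]
7 [array([252., 257.]), array([252., 245.]), array([251., 191.]), array([249., 130.]), array([249., 115.])] [array([257., 175.]), array([472., 267.])]
15 [array([255., 260.]), array([255., 248.]), array([254., 193.]), array([253., 130.]), array([253., 115.])] [array([260., 176.]), array([493., 276.])]
[([243.5, 0.0, 511.0, 384.0], 0.88), ([239.1, 0.4, 512.0, 384.0], 0.52)]
```

```bash
python3 -m crank '[[[0,0,0,0,0,0],[0,0,0,0,0,0],[0,0,0,0,0,0],[3.8,1.5,-9,0,0,0],[7.6,3,-18,0,0,0],[11.4,4.4,-27,0,0,0],[15.2,5.9,-36.5,0,0,0],[19,7.4,-45.7,0,0,0],[19,7.4,-45.7,0,0,0],[19,7.4,-45.7,0,0,0]]]' -0.43 60
python3 - <<'E'
import cv2
from h import cap,arm
f=cap('wrist')['frame'];cv2.imwrite('pics/e.png',cv2.resize(f[60:330,140:500],(800,600)))
print(arm.state()['q'].tolist())
E
```

```text
time: 8.85
eef_pos: [455.4, 280.0, 123.8]
tool_rot: [0.118, 0.553, 0.807, 0.172]
contact_force: [-0.3, 0.4, -0.7]
width: 0.284
grasp_force: 0.0
[0.3328149789646307, 0.4466886048526736, 2.0718182059293158, 0.07451937135412187, 0.20363111486508423, -0.10655806174557719]
```

View pics/e.png

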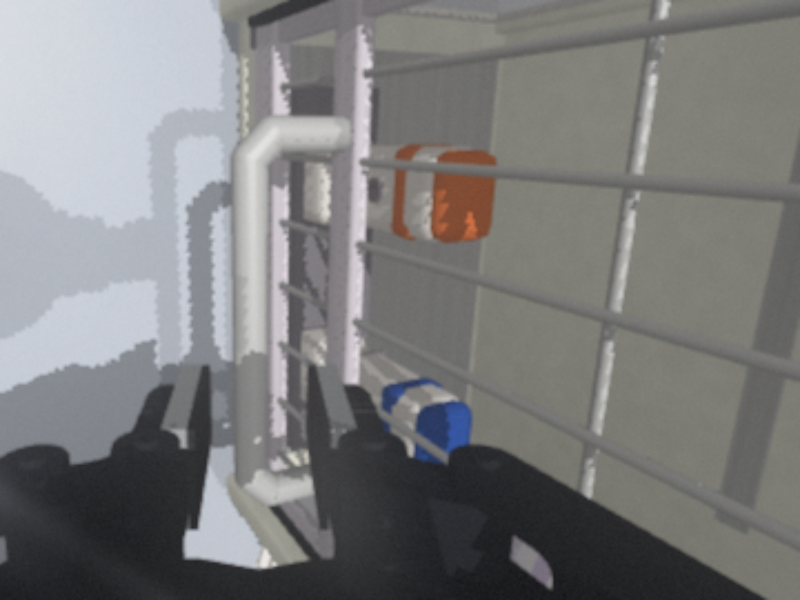

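```bash
python3 -m crank '[[[-4,9,0,0,0,0],[-8,19,0,0,0,0],[-5,20,-7,0,0,0],[-2,21,-14,0,0,0],[1,22,-21.5,0,0,0],[4,23,-29,0,0,0],[7,25,-36,0,0,0],[10,26,-43,0,0,0],[10,26,-43,0,0,0],[10,26,-43,0,0,0]]]' -0.43 60
python3 - <<'E'
import cv2
from h import cap,arm
f=cap('wrist')['frame'];cv2.imwrite('pics/f.png',cv2.resize(f[60:330,140:500],(800,600)))
print(arm.state()['q'].tolist())
E
```

```text
time: 9.9
eef_pos: [465.5, 305.9, 81.0]
tool_rot: [0.118, 0.553, 0.807, 0.172]
contact_force: [-0.1, 0.8, -0.0]
width: 0.288
grasp_force: 0.0
[0.384543733850237, 0.560923151163884, 2.046210714594548, -0.053563419554947374, 0.11426041769290671, 0.06696116951664495]
```

View pics/f.png

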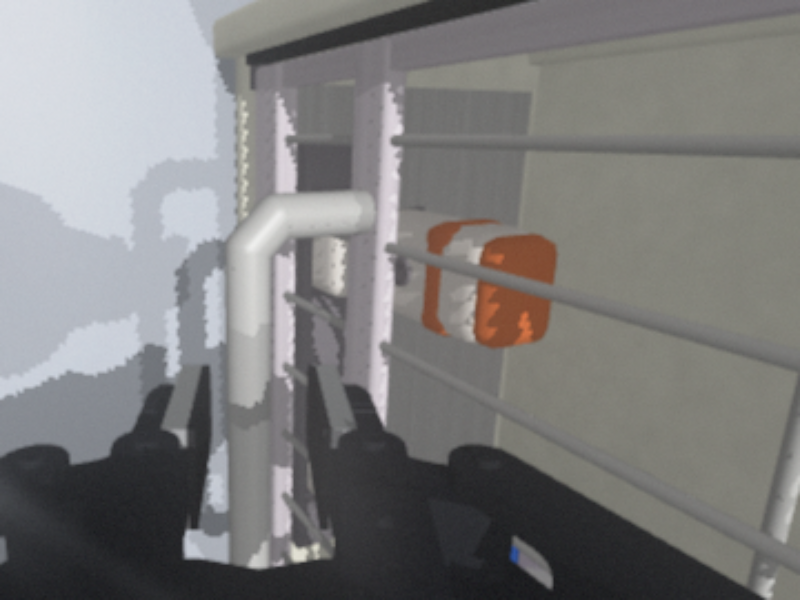

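```bash
python3 -m crank '[[[0,0,0,0,0,0],[0,0,0,0,0,0],[0,0,0,0,0,0],[0,0,0,0,0,0],[0,0,0,0,0,0],[0,0,0,0,0,0],[0,0,0,0,0,0],[0,0,0,0,0,0],[0,0,0,0,0,0],[0,0,0,0,0,0]]]' -1 70
```

```text
time: 10.95
eef_pos: [465.6, 306.0, 81.4]
tool_rot: [0.118, 0.553, 0.807, 0.172]
contact_force: [-0.5, 0.4, -0.2]
width: 0.0
grasp_force: 0.0
```

Run:
```python
from go import *
from h import *
np.set_printoptions(precision=1,suppress=True)
c=cap('wrist');s=arm.state();now=s['eef_pos'];f0=c['fx']
cv2.imwrite('pics/g.png',cv2.resize(c['frame'][120:345,150:450],(800,600)))
rs=[]
for tcp,uv in(([436.6,272.6,170.1],(253,122)),([455.4,280,123.8],(253.4,123)),([465.5,305.9,81],(250,160))):
    o,d=ray(c,uv);rs.append((o+np.array(tcp)-now,d))
print(f0,tri(rs),tri(rs[1:]),tri([rs[0],rs[2]]))
R=Ro.from_quat(np.roll(s['tool_rot'],-1));print('cam in tool',R.inv().apply(np.array(c['pose'])[:3,3]-now),s['eef_pos'])
# widths of bar near row
for nm,(y,x0,x1,ox,oy,k) in {'e':(250,215,300,140,60,1),'f':(330,205,290,140,60,1)}.items():
    g=cv2.cvtColor(cv2.imread(f'pics/{nm}.png'),6)[y-10:y+10,x0:x1].mean(0);print(nm,g.astype(int).tolist())
```

```text
273.4748407881754 (array([443.4, 342.5,  91. ]), [np.float64(0.3797186030173649), np.float64(0.7849836379336675), np.float64(1.1542561345019033)]) (array([443.4, 342.5,  90.5]), [np.float64(0.9680184459548953), np.float64(0.9680184459549066)]) (array([442.9, 342.5,  91.3]), [np.float64(0.7637895074279795), np.float64(0.7637895074277452)])
cam in tool [  64.9   -0.2 -170.3] [465.6 306.   81.4]
e [200, 202, 202, 202, 202, 202, 201, 199, 196, 191, 186, 183, 180, 176, 172, 163, 153, 144, 140, 136, 145, 154, 161, 167, 172, 176, 180, 184, 187, 189, 192, 195, 198, 201, 204, 206, 209, 211, 210, 210, 207, 205, 202, 199, 196, 194, 191, 188, 184, 175, 166, 155, 145, 140, 136, 141, 154, 168, 182, 196, 199, 201, 201, 201, 200, 200, 200, 201, 202, 207, 211, 198, 185, 155, 119, 97, 90, 84, 85, 85, 86, 87, 87, 87, 87]
f [158, 172, 186, 195, 202, 205, 205, 205, 205, 205, 205, 205, 203, 200, 196, 191, 186, 183, 178, 167, 156, 143, 130, 131, 139, 145, 151, 156, 160, 165, 169, 172, 175, 178, 181, 182, 184, 186, 188, 190, 193, 194, 196, 198, 200, 202, 203, 204, 204, 203, 201, 198, 193, 188, 184, 181, 179, 178, 176, 174, 171, 166, 162, 155, 147, 141, 135, 135, 146, 158, 171, 185, 193, 199, 202, 204, 205, 203, 202, 202, 203, 203, 203, 207, 211]
```

View pics/g.png

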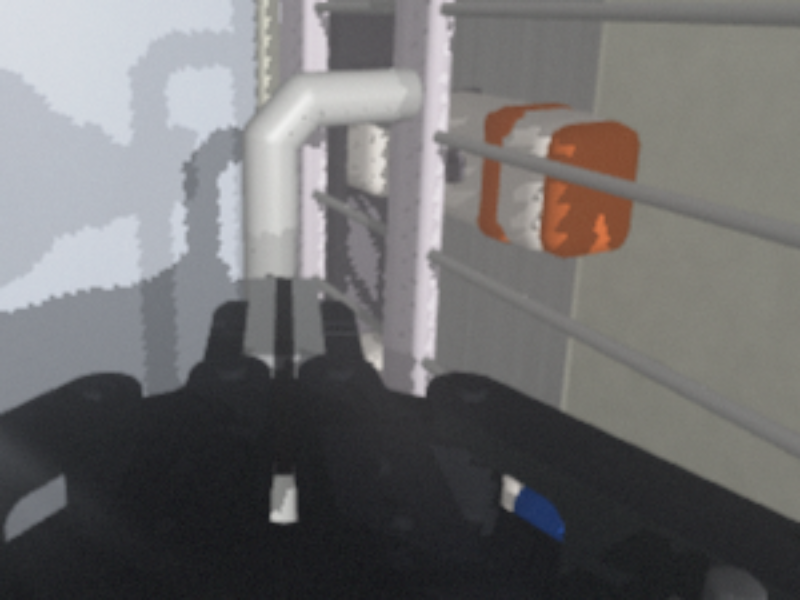

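The tips closed in front of the bar: they appear at crop row 275, with the bar passing behind them at column 272. I'll reopen narrowly, go deeper and close again.

```bash
python3 -c "
from h import *
c=cap('wrist');print(c['fx'],c['fy'],c['cx'],c['cy'])"
python3 -m crank '[[[0,0,0,0,0,0],[0,0,0,0,0,0],[0,0,0,0,0,0],[0,0,0,0,0,0],[1.3,0.5,-3,0,0,0],[2.5,1,-6,0,0,0],[3.6,1.4,-8.5,0,0,0],[4.8,1.9,-11.5,0,0,0],[4.8,1.9,-11.5,0,0,0],[4.8,1.9,-11.5,0,0,0]]]' -0.48 60
python3 -m crank '[[[0,0,0,0,0,0],[0,0,0,0,0,0],[0,0,0,0,0,0],[0,0,0,0,0,0],[0,0,0,0,0,0],[0,0,0,0,0,0],[0,0,0,0,0,0],[0,0,0,0,0,0],[0,0,0,0,0,0],[0,0,0,0,0,0]]]' -1 70
```

```text
273.4748407881754 273.4748407881754 256.0322992655767 193.05259654412507
time: 12.05
eef_pos: [470.3, 307.9, 69.7]
tool_rot: [0.118, 0.553, 0.807, 0.172]
contact_force: [-0.7, -0.5, 0.2]
width: 0.26
grasp_force: 0.0
time: 13.05
eef_pos: [467.6, 306.9, 68.7]
tool_rot: [0.116, 0.553, 0.807, 0.17]
contact_force: [-4.7, -1.9, -1.7]
width: 0.096
grasp_force: 68.5
```

```bash
python3 -m crank '[[[0,0,0,0,0,0],[0,0,0,0,0,0],[0,0,0,0,0,0],[0,0,0,0,0,0],[0.8,0.3,-2,0,0,0],[1.6,0.6,-4,0,0,0],[2.4,1,-6,0,0,0],[3,1.2,-7.5,0,0,0],[3,1.2,-7.5,0,0,0],[3,1.2,-7.5,0,0,0]]]' -0.5 60
python3 -m crank '[[[0,0,0,0,0,0],[0,0,0,0,0,0],[0,0,0,0,0,0],[0,0,0,0,0,0],[0,0,0,0,0,0],[0,0,0,0,0,0],[0,0,0,0,0,0],[0,0,0,0,0,0],[0,0,0,0,0,0],[0,0,0,0,0,0]]]' -1 70
```

```text
time: 14.05
eef_pos: [473.4, 309.1, 62.3]
tool_rot: [0.118, 0.553, 0.807, 0.172]
contact_force: [0.1, -0.9, 0.8]
width: 0.252
grasp_force: 0.0
time: 15.05
eef_pos: [470.6, 308.1, 61.2]
tool_rot: [0.116, 0.553, 0.807, 0.17]
contact_force: [-4.8, -2.4, -1.6]
width: 0.107
grasp_force: 68.3
```

```bash
python3 -m crank '[[[0,0,3,0,0,0],[0,0,8,0,0,0],[0,0,14,0,0,0],[0,0,21,0,0,0],[0,0,28,0,0,0],[0,0,36,0,0,0],[0,0,44,0,0,0],[0,0,52,0,0,0],[0,0,60,0,0,0],[0,0,68,0,0,0]]]' -1 70
python3 -m crank '[[[0,0,9,0,0,0],[0,0,18,0,0,0],[0,0,27,0,0,0],[0,0,36,0,0,0],[0,0,45,0,0,0],[0,0,54,0,0,0],[0,0,63,0,0,0],[0,0,72,0,0,0],[0,0,81,0,0,0],[0,0,90,0,0,0]]]' -1 70
```

```text
time: 16.05
eef_pos: [470.6, 308.1, 129.5]
tool_rot: [0.116, 0.553, 0.807, 0.17]
contact_force: [-4.9, -2.0, -9.7]
width: 0.107
grasp_force: 68.4
time: 17.05
eef_pos: [470.6, 308.0, 219.4]
tool_rot: [0.116, 0.553, 0.807, 0.17]
contact_force: [-4.4, -1.9, -9.0]
width: 0.11
grasp_force: 68.4
```

```bash
python3 -m crank '[[[0,0,9,0,0,0],[0,0,18,0,0,0],[0,0,27,0,0,0],[0,0,36,0,0,0],[0,0,45,0,0,0],[0,0,53,0,0,0],[0,0,60,0,0,0],[0,0,66,0,0,0],[0,0,71,0,0,0],[0,0,75,0,0,0]]]' -1 70
python3 -m crank '[[[0,0,3,0,0,0],[0,0,6,0,0,0],[0,0,9,0,0,0],[0,0,12,0,0,0],[0,0,14,0,0,0],[0,0,16,0,0,0],[0,0,18,0,0,0],[0,0,20,0,0,0],[0,0,20,0,0,0],[0,0,20,0,0,0]]]' -1 70
```

```text
time: 18.05
eef_pos: [470.6, 308.1, 294.2]
tool_rot: [0.116, 0.553, 0.807, 0.17]
contact_force: [-4.5, -2.4, -10.4]
width: 0.109
grasp_force: 68.5
time: 19.05
eef_pos: [470.6, 308.0, 314.2]
tool_rot: [0.117, 0.553, 0.807, 0.17]
contact_force: [-6.4, -3.1, -7.9]
width: 0.108
grasp_force: 68.7
```

```bash
python3 -m crank '[[[0,0,1,0,0,0],[0,0,2,0,0,0],[0,0,3,0,0,0],[0,0,4,0,0,0],[0,0,5,0,0,0],[0,0,6,0,0,0],[0,0,7,0,0,0],[0,0,8,0,0,0],[0,0,9,0,0,0],[0,0,9,0,0,0]]]' -1 70
python3 -c "
from go import *
s=arm.state();print(s['q'].tolist(),s['eef_pos'].tolist())"
```

```text
time: 20.05
eef_pos: [470.2, 307.9, 316.3]
tool_rot: [0.114, 0.554, 0.808, 0.166]
contact_force: [9.1, 5.5, -42.5]
width: 0.106
grasp_force: 68.2
[0.3839738467239057, 0.16079756156241523, 1.757831804290299, -0.007191195757088286, 0.8172579446529424, 0.019239316494553595] [470.1992052816093, 307.859542958959, 316.322816427314]
```

```bash
python3 -m crank '[[[0,0,-3,0,0,0],[0,0,-6,0,0,0],[0,0,-6,0,0,0],[0,0,-6,0,0,0],[0,0,-6,0,0,0],[0,0,-6,0,0,0],[0,0,-6,0,0,0],[0,0,-6,0,0,0],[0,0,-6,0,0,0],[0,0,-6,0,0,0]]]' -0.45 60
python3 -m crank '[[[-2,-1,5,0,0,0],[-4,-1.6,10,0,0,0],[-8,-3,18,0,0,0],[-11,-4.5,27,0,0,0],[-15,-6,36,0,0,0],[-19,-7.4,46,0,0,0],[-23,-9,55,0,0,0],[-27,-10,64,0,0,0],[-31,-12,73,0,0,0],[-31,-12,73,0,0,0]]]' -0.45 60
python3 - <<'E'
from go import *
from h import *
s=arm.state();print(s['q'].tolist(),s['eef_pos'].tolist())
c=cap('wrist');f=c['frame'];cv2.imwrite('pics/i.png',f)
for q in ["sash_bar","probe_blue_end","probe_blue","probe_blue_grip","well0","cabinet","probe_orange"]:
    print(q,[(np.round(r['uv'],1),round(r['conf'],2)) for r in eyes.place_of('wrist',q)[:2]])
E
```

```text
time: 21.05
eef_pos: [475.1, 309.8, 319.8]
tool_rot: [0.119, 0.553, 0.806, 0.174]
contact_force: [0.1, 1.3, 0.0]
width: 0.273
grasp_force: 0.0
time: 22.05
eef_pos: [442.6, 297.3, 393.4]
tool_rot: [0.119, 0.552, 0.807, 0.174]
contact_force: [0.5, 0.4, -0.3]
width: 0.275
grasp_force: 0.0
[0.3858783678726872, 0.03310538632443428, 1.693170825105611, -0.00783408365588429, 0.9913962622708441, 0.01913222858734518] [442.60151982496564, 297.32336568020406, 393.3676486845002]
sash_bar [(array([250.3, 225.5]), 0.63)]
probe_blue_end [(array([237.5, 197.2]), 0.66)]
probe_blue [(array([214.9, 191.1]), 0.66), (array([113.9, 275.2]), 0.15)]
probe_blue_grip [(array([224.7, 193.2]), 0.85)]
well0 [(array([218. , 142.4]), 0.55), (array([236.6, 163.6]), 0.28)]
cabinet [(array([234.5, 162.6]), 0.77)]
probe_orange [(array([214.3, 139.8]), 0.57)]
```

View pics/i.png

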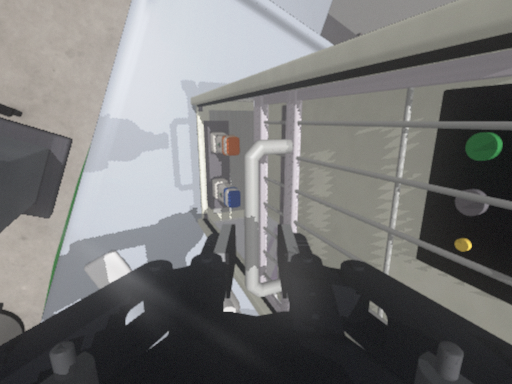

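```bash
cat > kin.py <<'E'
import numpy as np
from scipy.optimize import least_squares
from scipy.spatial.transform import Rotation as Ro
Z=lambda t:Ro.from_euler('z',t);Y=lambda t:Ro.from_euler('y',t)
def fk(q,L):
    h,a,b,c,d,e,g=L
    R=Z(q[0]);p=np.array([0,0,h])+R.apply([e,d,0])
    R=R*Y(q[1]);p=p+R.apply([0,0,a]);R=R*Y(q[2]);p=p+R.apply([g,0,b]);R=R*Z(q[3])*Y(q[4])*Z(q[5]);return p+R.apply([0,0,c]),R
Q=[([-0.178,.527,1.433,0,1.181,-.178],[624.98,.03,204.2]),([.166,.082,2.328,-.517,.024,.546],[412.57,177.66,247.14]),
([0.33061,0.32585,2.07243,0.05017,0.32327,-0.08301],[436.57,272.65,170.09]),
([0.33281,0.44669,2.07182,0.07452,0.20363,-0.10656],[455.4,280,123.8]),
([0.38454,0.56092,2.04621,-0.05356,0.11426,0.06696],[465.5,305.9,81.2]),
([0.38397,0.16080,1.75783,-0.00719,0.81726,0.01924],[470.2,307.86,316.32]),
([0.38588,0.03311,1.69317,-0.00783,0.99140,0.01913],[442.6,297.32,393.37])]
L=least_squares(lambda L:np.concatenate([fk(q,L)[0]-p for q,p in Q]),[250,400,350,250,110,0,0]).x
Roff=Z(np.pi/2)
LO=np.array([-3.08,-.75,.22,-1.43,0,-2.85]);HI=np.array([3.08,2.2,2.44,4.57,2.65,2.85])
def ik(p,R,q0):
    f=lambda q:np.r_[(fk(q,L)[0]-p)/100,(Ro.inv(R)*fk(q,L)[1]*Roff).as_rotvec()]
    return least_squares(f,np.clip(q0,LO+.001,HI-.001),bounds=(LO,HI))
def tool(yaw,pitch,roll):
    return Z(yaw)*Y(-(np.pi/2-pitch))*Ro.from_quat([.70711,.70711,0,0])*Z(roll)
E
python3 - <<'E'
from kin import *
np.set_printoptions(precision=2,suppress=True)
print(L);print(np.array([fk(q,L)[0]-p for q,p in Q]))
y=.38;ax=np.array([np.cos(y),np.sin(y),0]);up=np.array([0,0,1.])
pr=np.array([542.4,265,0.])
seeds=[[.3,.3,2,0,.3,1],[.3,.5,2,3.14,.5,-1.5],[.1,.1,2.2,1.5,.5,0],[.3,.5,2,3.14,.5,1.5]]
def show(nm,g,pitch,roll,back=45):
    t=ax*np.cos(pitch)-up*np.sin(pitch);best=[]
    for s in seeds:
        r=ik(g+back*t,tool(y,pitch,roll),s);best.append((r.cost,tuple(r.x.round(2))))
    print(nm,round(pitch,2),round(roll,2),sorted(set(('%.4f'%c,b) for c,b in best))[:2])
for p in (.6,.7,.8,.9):
    for nm,z,dx in(('grip',88,0),('lifted',160,0),('out',160,-140),('pre',100,-90)):
        show(nm,pr+up*z+ax*dx,p,1.57)
for p in(.5,.6,.7,.8):
    for z,dx in((260,-150),(300,-220)):show(f'hold{z,dx}',pr+up*z+ax*dx,p,1.57)
E
```

```text
[274.44 588.57 392.02 324.41 110.92  -0.53 114.29]
[[-0.04  0.25  0.05]
 [-0.1   0.02 -0.02]
 [ 0.02 -0.07 -0.13]
 [ 0.07 -0.03  0.23]
 [ 0.04  0.02 -0.11]
 [ 0.07 -0.06 -0.04]
 [ 0.06 -0.06  0.02]]
grip 0.6 1.57 [('0.0000', (np.float64(0.2), np.float64(0.9), np.float64(2.21), np.float64(2.96), np.float64(0.94), np.float64(-1.57)))]
lifted 0.6 1.57 [('0.0000', (np.float64(0.2), np.float64(0.7), np.float64(2.21), np.float64(2.92), np.float64(0.74), np.float64(-1.51)))]
out 0.6 1.57 [('0.0178', (np.float64(0.19), np.float64(0.58), np.float64(2.44), np.float64(3.0), np.float64(0.68), np.float64(-1.59))), ('0.1031', (np.float64(0.25), np.float64(0.4), np.float64(2.21), np.float64(0.56), np.float64(0.0), np.float64(0.92)))]
pre 0.6 1.57 [('0.0007', (np.float64(0.16), np.float64(0.95), np.float64(2.44), np.float64(2.96), np.float64(1.18), np.float64(-1.63)))]
grip 0.7 1.57 [('0.0000', (np.float64(0.21), np.float64(0.83), np.float64(2.17), np.float64(2.94), np.float64(0.73), np.float64(-1.54)))]
lifted 0.7 1.57 [('0.0000', (np.float64(0.21), np.float64(0.64), np.float64(2.16), np.float64(2.
[... 2391 characters left out ...]
at64(0.05), np.float64(-0.05), np.float64(2.44), np.float64(1.84), np.float64(0.22), np.float64(-0.5)))]
hold(260, -150) 0.7 1.57 [('0.0000', (np.float64(0.09), np.float64(0.26), np.float64(2.44), np.float64(2.63), np.float64(0.46), np.float64(-1.29)))]
hold(300, -220) 0.7 1.57 [('0.0025', (np.float64(0.02), np.float64(-0.05), np.float64(2.44), np.float64(1.67), np.float64(0.25), np.float64(-0.36)))]
hold(260, -150) 0.8 1.57 [('0.0000', (np.float64(0.11), np.float64(0.2), np.float64(2.36), np.float64(2.32), np.float64(0.25), np.float64(-0.96)))]
hold(300, -220) 0.8 1.57 [('0.0000', (np.float64(0.0), np.float64(-0.05), np.float64(2.43), np.float64(1.45), np.float64(0.26), np.float64(-0.16)))]
```

```bash
cat > plan.py <<'E'
from kin import *
from scipy.interpolate import PchipInterpolator
np.set_printoptions(precision=3,suppress=True)
CAB=np.array([570.1,324.6,0]);YAW=.383
def cabf(p): return Z(-YAW).apply(np.array(p)-CAB)
def plan(W,n):
    """joint waypoints, rows per segment -> rows per call of 10, relative to call start"""
    k=np.r_[0,np.cumsum(n)];f=PchipInterpolator(k,np.array(W))
    q=[f(i) for i in range(k[-1]+1)];T=[fk(x,L) for x in q]
    for c in range(0,k[-1],10):
        print('[[' + ','.join('['+','.join(f'{v:g}' for v in np.r_[(T[i][0]-T[c][0]).round(0),(T[i][1]*T[c][1].inv()).as_rotvec().round(2)])+']' for i in range(c+1,min(c+10,k[-1])+1))+']]')
    for i,(p,R) in enumerate(T):
        if i==0: continue
        dr=np.degrees((R*T[i-1][1].inv()).magnitude());dq=abs(q[i]-q[i-1]).max()
        pts=[cabf(p+R.apply([0,0,-s])+R.apply(Z(0).apply([0,0,0]))) for s in(0,60,120,180,250)]
        m=max(x[0] for x in pts)
        print(i,p.round(0),'dir',R.apply([0,0,1]).round(2),'deg %.1f dq %.2f mm %.0f maxcabx %.0f'%(dr,dq,np.linalg.norm(p-T[i-1][0]),m))
E
python3 - <<'E'
from plan import *
ax=Z(YAW).apply([1,0,0]);up=np.array([0,0,1.])
pr=np.array([542.4,265,92])
t=ax*np.cos(.8)-up*np.sin(.8)
pre=ik(pr-95*ax+45*t,tool(YAW,.8,-1.57),[.2,.8,2.3,2.9,.7,1.6]);print(pre.cost,pre.x,pr-95*ax+45*t)
W=[[.3859,.0331,1.6932,-.0078,.9914,.0191],[.12,.15,2.2,.7,.5,.3],[.1,.5,2.35,1.9,.5,1.1],pre.x]
plan(W,[11,12,12])
E
```

```text
2.4508155786815605e-23 [0.161 0.813 2.373 2.929 0.815 1.558] [483.363 241.214  59.719]
[[[-3,-7,-23,0.05,0.02,-0.05],[-7,-14,-45,0.1,0.04,-0.12],[-12,-20,-66,0.16,0.06,-0.19],[-17,-26,-85,0.21,0.08,-0.27],[-22,-32,-103,0.27,0.1,-0.36],[-28,-37,-120,0.32,0.13,-0.46],[-35,-42,-135,0.38,0.16,-0.56],[-42,-45,-148,0.43,0.19,-0.67],[-49,-46,-160,0.48,0.23,-0.77],[-58,-44,-170,0.54,0.28,-0.88]]]
[[[-8,5,-8,0.06,0.05,-0.09],[-16,12,-15,0.13,0.11,-0.19],[-22,20,-22,0.2,0.18,-0.31],[-27,28,-30,0.27,0.25,-0.44],[-29,35,-37,0.35,0.33,-0.58],[-30,41,-44,0.42,0.41,-0.74],[-29,46,-51,0.5,0.5,-0.9],[-27,50,-58,0.57,0.58,-1.06],[-23,52,-66,0.63,0.66,-1.23],[-17,52,-74,0.7,0.73,-1.39]]]
[[[6,-1,-8,0.06,0.08,-0.15],[12,-3,-17,0.11,0.15,-0.3],[19,-7,-25,0.15,0.21,-0.43],[26,-10,-32,0.2,0.27,-0.56],[33,-13,-40,0.24,0.32,-0.68],[40,-16,-46,0.29,0.37,-0.79],[47,-18,-52,0.34,0.41,-0.91],[54,-20,-58,0.4,0.45,-1.01],[63,-23,-63,0.46,0.48,-1.12],[71,-27,-68,0.51,0.51,-1.22]]]
[[[9,-5,-5,0.04,0.02,-0.1],[18,-11,-9,0.08,0.03,-0.2],[27,-18,-13,0.12,0.03,-0.3],[36,-27,-17,0.15,0.03,-0.39],[45,-37,-21,0.18,0.02,-0.
[... 2064 characters left out ...]
87.  97.] dir [ 0.43  0.45 -0.79] deg 7.5 dq 0.09 mm 10 maxcabx -158
28 [422. 285.  91.] dir [ 0.45  0.44 -0.78] deg 7.3 dq 0.09 mm 10 maxcabx -152
29 [430. 282.  86.] dir [ 0.47  0.42 -0.77] deg 7.0 dq 0.09 mm 10 maxcabx -146
30 [439. 278.  81.] dir [ 0.5   0.41 -0.76] deg 6.8 dq 0.09 mm 11 maxcabx -139
31 [448. 273.  77.] dir [ 0.53  0.39 -0.76] deg 6.5 dq 0.08 mm 11 maxcabx -133
32 [457. 267.  72.] dir [ 0.56  0.36 -0.75] deg 6.2 dq 0.08 mm 12 maxcabx -126
33 [466. 260.  68.] dir [ 0.59  0.33 -0.74] deg 5.9 dq 0.08 mm 12 maxcabx -121
34 [475. 251.  64.] dir [ 0.62  0.3  -0.73] deg 5.6 dq 0.08 mm 13 maxcabx -116
35 [483. 241.  60.] dir [ 0.65  0.26 -0.72] deg 5.3 dq 0.08 mm 14 maxcabx -112
```

```bash
python3 - <<'E' | grep -v "^\(1\|2\)[1-9] "
from plan import *
ax=Z(YAW).apply([1,0,0])
q0=[.3859,.0331,1.6932,-.0078,.9914,.0191];p0,R0=fk(q0,L)
pre=[0.161,0.813,2.373,2.929,0.815,1.558]
r=ik(p0-55*ax,R0*Roff,q0);print(r.cost,r.x)
plan([q0,r.x,[.12,.15,2.2,.7,.5,.3],[.1,.5,2.35,1.9,.5,1.1],pre],[3,9,16,12])
E
```

```text
1.9634904305122593e-25 [ 0.386 -0.061  1.785 -0.008  0.993  0.02 ]
[[[-18,-7,8,0.01,-0.01,0],[-35,-14,10,0.01,-0.02,0],[-51,-21,0,-0,0,-0],[-63,-25,-20,0.01,0.03,-0.02],[-70,-26,-44,0.05,0.07,-0.07],[-73,-26,-69,0.12,0.1,-0.15],[-72,-26,-93,0.2,0.14,-0.26],[-68,-28,-115,0.29,0.17,-0.4],[-64,-32,-135,0.38,0.2,-0.56],[-61,-38,-153,0.46,0.24,-0.71]]]
[[[-0,-4,-15,0.07,0.05,-0.14],[-4,-1,-26,0.13,0.1,-0.26],[-11,6,-34,0.19,0.17,-0.35],[-16,12,-42,0.24,0.23,-0.44],[-20,19,-48,0.3,0.29,-0.54],[-24,24,-54,0.35,0.35,-0.65],[-26,29,-60,0.4,0.41,-0.75],[-27,33,-65,0.45,0.46,-0.86],[-27,37,-69,0.5,0.52,-0.97],[-26,40,-74,0.55,0.58,-1.09]]]
[[[2,2,-5,0.05,0.06,-0.11],[4,4,-9,0.09,0.12,-0.22],[7,5,-14,0.14,0.18,-0.33],[11,6,-19,0.18,0.24,-0.45],[16,5,-24,0.22,0.29,-0.56],[21,4,-30,0.26,0.35,-0.67],[26,2,-36,0.3,0.4,-0.78],[32,-1,-42,0.34,0.45,-0.9],[38,-4,-49,0.38,0.5,-1],[44,-6,-55,0.43,0.54,-1.11]]]
[[[6,-1,-6,0.04,0.04,-0.11],[13,-2,-11,0.09,0.08,-0.21],[21,-4,-16,0.14,0.11,-0.32],[29,-6,-21,0.19,0.14,-0.43],[38,-9,-25,0.24,0.17,-0.53],[47,-14,-30,0.29,0.19,-0.64],[57,-20,-35,0.34,0.2,-0.74],[
[... 1112 characters left out ...]
 291. 101.] dir [ 0.42  0.46 -0.78] deg 7.0 dq 0.08 mm 9 maxcabx -159
33 [420. 290.  96.] dir [ 0.44  0.45 -0.77] deg 7.0 dq 0.08 mm 9 maxcabx -153
34 [428. 288.  91.] dir [ 0.47  0.44 -0.77] deg 6.9 dq 0.09 mm 10 maxcabx -146
35 [437. 284.  86.] dir [ 0.5   0.43 -0.76] deg 6.8 dq 0.09 mm 11 maxcabx -139
36 [446. 280.  82.] dir [ 0.52  0.41 -0.75] deg 6.7 dq 0.09 mm 12 maxcabx -132
37 [456. 273.  77.] dir [ 0.56  0.38 -0.74] deg 6.6 dq 0.09 mm 13 maxcabx -125
38 [466. 265.  71.] dir [ 0.59  0.35 -0.73] deg 6.5 dq 0.09 mm 14 maxcabx -119
39 [475. 254.  66.] dir [ 0.62  0.31 -0.72] deg 6.4 dq 0.09 mm 15 maxcabx -115
40 [484. 241.  60.] dir [ 0.65  0.26 -0.72] deg 6.3 dq 0.09 mm 17 maxcabx -111
```

```bash
python3 -m crank '[[[-18,-7,8,0.01,-0.01,0],[-35,-14,10,0.01,-0.02,0],[-51,-21,0,0,0,0],[-63,-25,-20,0.01,0.03,-0.02],[-70,-26,-44,0.05,0.07,-0.07],[-73,-26,-69,0.12,0.1,-0.15],[-72,-26,-93,0.2,0.14,-0.26],[-68,-28,-115,0.28,0.17,-0.39],[-64,-32,-135,0.36,0.19,-0.52],[-61,-38,-153,0.43,0.22,-0.65]]]' 0.4 40
python3 -m crank '[[[0,-4,-15,0.07,0.05,-0.14],[-4,-1,-26,0.13,0.1,-0.26],[-11,6,-34,0.19,0.17,-0.35],[-16,12,-42,0.24,0.23,-0.44],[-20,19,-48,0.3,0.29,-0.54],[-24,24,-54,0.35,0.35,-0.65],[-26,29,-60,0.4,0.41,-0.75],[-27,33,-65,0.45,0.46,-0.86],[-27,37,-69,0.5,0.52,-0.97],[-26,40,-74,0.55,0.58,-1.09]]]' 0.4 40
python3 -c "
from go import *
s=arm.state();print(s['q'].round(2),s['eef_pos'])"
```

```text
time: 23.45
eef_pos: [381.3, 258.8, 237.4]
tool_rot: [-0.038, 0.805, 0.545, 0.23]
contact_force: [-0.3, 0.8, -0.6]
width: 0.699
grasp_force: 0.0
time: 24.45
eef_pos: [355.9, 299.2, 164.2]
tool_rot: [-0.265, 0.955, -0.05, 0.122]
contact_force: [-0.0, 0.5, -0.0]
width: 0.7
grasp_force: 0.0
[0.1  0.33 2.3  1.28 0.51 0.62] [355.92925455 299.22189957 164.17955863]
```

```bash
python3 - <<'E' | grep -v "^[0-9]"
from plan import *
from plant import arm
plan([arm.state()['q'],[.1,.5,2.35,1.9,.5,1.1],[0.161,0.813,2.373,2.929,0.815,1.558]],[8,12])
E
```

```text
[[[2,2,-4,0.05,0.06,-0.12],[5,4,-8,0.1,0.13,-0.24],[8,5,-12,0.14,0.19,-0.37],[11,6,-17,0.19,0.25,-0.49],[15,5,-22,0.23,0.31,-0.61],[20,4,-28,0.28,0.37,-0.73],[25,2,-33,0.32,0.43,-0.84],[31,-1,-40,0.36,0.48,-0.96],[37,-4,-46,0.4,0.53,-1.07],[43,-6,-52,0.45,0.58,-1.18]]]
[[[6,-2,-6,0.05,0.04,-0.11],[13,-3,-11,0.09,0.08,-0.22],[20,-5,-16,0.14,0.12,-0.33],[28,-7,-21,0.19,0.15,-0.43],[37,-10,-26,0.24,0.17,-0.54],[46,-15,-31,0.29,0.19,-0.64],[56,-21,-36,0.34,0.21,-0.75],[65,-29,-41,0.38,0.21,-0.85],[75,-39,-47,0.42,0.21,-0.95],[84,-52,-52,0.46,0.2,-1.04]]]
```

```bash
python3 -m crank '[[[2,2,-4,0.05,0.06,-0.12],[5,4,-8,0.1,0.13,-0.24],[8,5,-12,0.14,0.19,-0.37],[11,6,-17,0.19,0.25,-0.49],[15,5,-22,0.23,0.31,-0.61],[20,4,-28,0.28,0.37,-0.73],[25,2,-33,0.32,0.43,-0.84],[31,-1,-40,0.36,0.48,-0.96],[37,-4,-46,0.4,0.53,-1.07],[43,-6,-52,0.45,0.58,-1.18]]]' 0.4 40
python3 -m crank '[[[6,-2,-6,0.05,0.04,-0.11],[13,-3,-11,0.09,0.08,-0.22],[20,-5,-16,0.14,0.12,-0.33],[28,-7,-21,0.19,0.15,-0.43],[37,-10,-26,0.24,0.17,-0.54],[46,-15,-31,0.29,0.19,-0.64],[56,-21,-36,0.34,0.21,-0.75],[65,-29,-41,0.38,0.21,-0.85],[75,-39,-47,0.42,0.21,-0.95],[84,-52,-52,0.46,0.2,-1.04]]]' 0.4 40
python3 - <<'E'
from go import *
from h import *
np.set_printoptions(precision=2,suppress=True)
s=arm.state();print(s['q'],s['eef_pos'],s['contact_force'])
delta([483.4,241.2,59.7],tool(.383,.8,-1.57))
c=cap('wrist');cv2.imwrite('pics/j.png',c['frame'])
b=np.array([542.4,265,0.])
for q,z in (("probe_blue",16),("probe_blue_grip",84),("probe_blue_end",126)):
    print(q,[(np.round(r['uv'],1),round(r['conf'],2)) for r in eyes.place_of('wrist',q)[:1]],'pred',proj(c,b+[0,0,z]))
for z in(50,84,110):
  for sgn in(-16,16):
    print(z,sgn,proj(c,b+[-sgn*np.sin(.383)-12*np.cos(.383),sgn*np.cos(.383)-12*np.sin(.383),z]))
E
```

```text
time: 25.45
eef_pos: [399.5, 292.9, 112.1]
tool_rot: [-0.323, 0.684, -0.653, -0.027]
contact_force: [-0.1, -0.4, -0.6]
width: 0.703
grasp_force: 0.0
time: 26.45
eef_pos: [483.6, 241.0, 60.0]
tool_rot: [0.372, -0.18, 0.908, 0.071]
contact_force: [0.1, 0.2, -1.1]
width: 0.699
grasp_force: 0.0
[0.16 0.82 2.38 2.93 0.83 1.55] [483.61 240.97  59.96] [ 0.13  0.24 -1.1 ]
shift [-0.2  0.2 -0.3] rv [ 0.    0.01 -0.01] |deg 0.6 from [483.6 241.   60. ]
probe_blue [] pred [np.float64(256.8926509700288), np.float64(207.375504794907)]
probe_blue_grip [(array([253.6, 281.2]), 0.66)] pred [np.float64(256.502761249297), np.float64(281.11052063135884)]
probe_blue_end [] pred [np.float64(256.19540282675666), np.float64(339.2374138229532)]
50 -16 [np.float64(237.85930716649457), np.float64(236.39032265312488)]
50 16 [np.float64(275.77221691025017), np.float64(236.68987264906707)]
84 -16 [np.float64(236.1130892218396), np.float64(277.3960732881965)]
84 16 [np.float64(277.09690907593335), np.float64(277.71147536689017)]
110 -16 [np.float64(234.5742501465616), np.float64(313.5320273261798)]
110 16 [np.float64(278.2642485526578), np.float64(313.8603539452763)]
```

View pics/j.png

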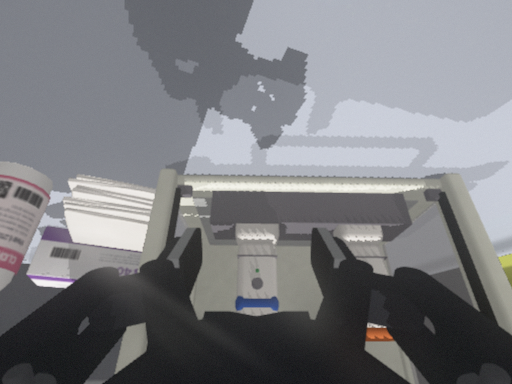

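```bash
python3 -m crank '[[[9,4,0,0,0,0],[20,8,0,0,0,0],[31,12.5,0,0,0,0],[42,17,0,0,0,0],[53,21.5,0,0,0,0],[63,25.5,0,0,0,0],[72,29,0,0,0,0],[80,32,0,0,0,0],[88,35.5,0,0,0,0],[88,35.5,0,0,0,0]]]' 0.4 40
python3 - <<'E'
from h import *
c=cap('wrist');cv2.imwrite('pics/k.png',c['frame'])
s=arm.state();print(s['q'].round(2),s['eef_pos'],s['contact_force'])
E
```

```text
time: 27.65
eef_pos: [571.9, 277.1, 61.1]
tool_rot: [0.372, -0.182, 0.907, 0.071]
contact_force: [-0.7, 0.2, 0.6]
width: 0.7
grasp_force: 0.0
[0.21 0.76 2.13 2.9  0.53 1.65] [570.8247011  276.83549147  60.60810889] [ 0.01048215 -0.6189935  -0.09593082]
```

View pics/k.png

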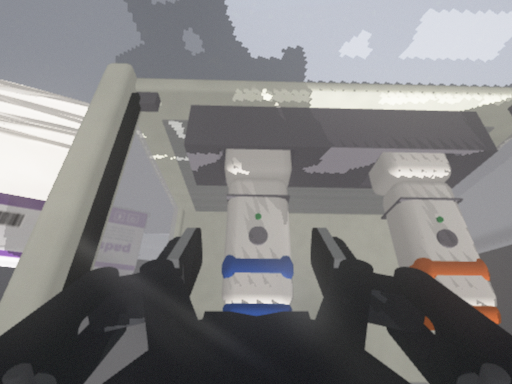

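```bash
python3 -m crank '[[[0,0,0,0,0,0],[0,0,0,0,0,0],[0,0,0,0,0,0],[0,0,0,0,0,0],[0,0,0,0,0,0],[0,0,0,0,0,0],[0,0,0,0,0,0],[0,0,0,0,0,0],[0,0,0,0,0,0],[0,0,0,0,0,0]]]' -1 50
python3 -m crank '[[[0,0,2,0,0,0],[0,0,4,0,0,0],[0,0,7,0,0,0],[0,0,10,0,0,0],[0,0,13,0,0,0],[0,0,16,0,0,0],[0,0,20,0,0,0],[0,0,24,0,0,0],[0,0,28,0,0,0],[0,0,32,0,0,0]]]' -1 50
python3 - <<'E'
from h import *
for n in("scene","wrist"):
  c=cap(n)
  for q in("probe_blue","probe_blue_grip","probe_blue_end","probe_orange"):print(n,q,[(np.round(r['uv'],1),round(r['conf'],2)) for r in eyes.place_of(n,q)[:1]])
E
```

```text
time: 28.7
eef_pos: [570.4, 276.6, 60.2]
tool_rot: [0.371, -0.182, 0.908, 0.071]
contact_force: [1.2, 0.3, -1.4]
width: 0.371
grasp_force: 50.6
time: 29.7
eef_pos: [570.4, 276.6, 92.8]
tool_rot: [0.371, -0.182, 0.908, 0.071]
contact_force: [-0.4, -0.1, -2.2]
width: 0.369
grasp_force: 50.5
scene probe_blue []
scene probe_blue_grip []
scene probe_blue_end []
scene probe_orange [(array([150.7, 245.3]), 0.65)]
wrist probe_blue [(array([254.3, 144.3]), 0.67)]
wrist probe_blue_grip [(array([253.7, 240.4]), 0.82)]
wrist probe_blue_end [(array([383.1, 108.1]), 0.46)]
wrist probe_orange [(array([383.1, 110.1]), 0.97)]
```

```bash
cat > hold.py <<'E'
from plan import *
from plant import arm
s=arm.state();q0=s['q'];p0,R0=fk(q0,L);print(p0-s['eef_pos'])
ax=Z(YAW).apply([1,0,0]);up=np.array([0,0,1.])
v=R0.inv().apply(up);g=np.array([0,0,-45.])
W=[q0];r=None
for lift,out,p in((32,0,.8),(34,-50,.82),(40,-100,.88),(50,-135,.92)):
    # keep roll: pitch change about cabinet y
    R=Ro.from_rotvec(Z(YAW).apply([0,1,0])*(p-.8))*R0*Roff
    gp=p0+R0.apply(g)+up*lift+out*ax
    r=ik(gp-(R0*Roff).apply([0,0,0])-Ro.from_rotvec(Z(YAW).apply([0,1,0])*(p-.8)).apply(R0.apply(g)),R,W[-1]);W.append(r.x);print(p,r.cost,r.x)
best=[]
rng=np.random.default_rng(0)
for tgt in([420,150,320],[450,60,330],[480,0,330],[400,100,330]):
  for k in range(25):
    qs=np.clip(W[-1]+rng.normal(0,.7,6),LO+.05,HI-.05)
    def f(q):
        P,R=fk(q,L);return np.r_[(P+R.apply(g)-tgt)/15,R.apply(v)[2]*20,(q-W[-1])*.4]
    m=least_squares(f,qs,bounds=(LO+.08,HI-.08))
    best.append((m.cost,tgt,m.x))
seen=[]
for c,t,x in sorted(best,key=lambda b:b[0])[:40]:
    if any(np.abs(x-y).max()<.1 for y in seen):continue
    seen.append(x);P,R=fk(x,L);G=P+R.apply(g);a=R.apply(v)
    print('%.2f'%c,t,x,'G',G.round(0),'axis',a,'tool',R.apply([0,0,1]),'face cab',cabf(G-80*a).round(0),'end',cabf(G+40*a).round(0))
    if len(seen)>4:break
E
python3 hold.py
```

```text
[ 0.179  0.037 -0.121]
0.8 3.31521407853946e-23 [0.212 0.601 2.109 2.786 0.356 1.771]
0.82 4.9058124937540383e-23 [0.19  0.572 2.221 2.804 0.417 1.728]
0.88 2.1292397865773168e-20 [0.166 0.514 2.303 2.758 0.384 1.75 ]
0.92 3.74009658525098e-20 [0.146 0.453 2.354 2.688 0.338 1.801]Traceback (most recent call last):
  File "hold.py", line 19, in <module>
    m=least_squares(f,qs,bounds=(LO+.08,HI-.08))
    return func(*args, **kwargs)
    raise ValueError("Initial guess is outside of provided bounds")
ValueError: Initial guess is outside of provided bounds
```

```bash
sed -i 's/LO+.05,HI-.05/LO+.1,HI-.1/' hold.py
cat >> hold.py <<'E'
print("ROWS lift/out");plan(W,[4,4,5,7])
E
python3 hold.py
```

```text
[ 0.179  0.037 -0.121]
0.8 3.31521407853946e-23 [0.212 0.601 2.109 2.786 0.356 1.771]
0.82 4.9058124937540383e-23 [0.19  0.572 2.221 2.804 0.417 1.728]
0.88 2.1292397865773168e-20 [0.166 0.514 2.303 2.758 0.384 1.75 ]
0.92 3.74009658525098e-20 [0.146 0.453 2.354 2.688 0.338 1.801]
0.30 [400, 100, 330] [-0.084 -0.058  2.355  1.532  0.08   0.401] G [400. 100. 331.] axis [-0.961  0.277  0.003] tool [ 0.747  0.017 -0.664] face cab [-179. -194.  330.] end [-273. -120.  331.]
0.30 [480, 0, 330] [-0.281  0.063  2.235  1.539  0.08   0.396] G [480.   0. 330.] axis [-0.887  0.461  0.003] tool [ 0.736 -0.13  -0.664] face cab [-153. -328.  330.] end [-231. -237.  331.]
ROWS lift/out
[[[0,0,9,0,0.01,-0],[-0,0,17,-0,0.01,-0],[-1,-0,25,-0,0.01,-0],[-0,-0,32,-0,-0,-0],[-4,-2,36,0,-0.01,0],[-17,-7,36,-0,-0,0],[-33,-13,34,-0,0.01,0],[-47,-19,33,-0.01,0.02,-0],[-58,-24,34,-0.01,0.03,-0],[-69,-28,34,-0.02,0.04,-0]]]
[[[-10,-4,1,-0.01,0.01,0],[-19,-7,2,-0.01,0.02,0],[-27,-10,3,-0.01,0.03,0],[-33,-13,5,-0.02,0.04,0],[-39,-15,6,-0.02,0.04,0],[-45,-17,7,-0.02,0.05,0],[-50,-19,8,-0.02,0.06,0],[-54,-21,10,-0.
[... 912 characters left out ...]
 [483. 241. 128.] dir [ 0.6   0.24 -0.76] deg 0.7 dq 0.01 mm 10 maxcabx -112
13 [475. 238. 130.] dir [ 0.59  0.24 -0.77] deg 0.5 dq 0.01 mm 8 maxcabx -120
14 [469. 236. 131.] dir [ 0.59  0.24 -0.77] deg 0.4 dq 0.01 mm 7 maxcabx -127
15 [463. 233. 132.] dir [ 0.58  0.24 -0.78] deg 0.4 dq 0.01 mm 7 maxcabx -134
16 [457. 231. 133.] dir [ 0.58  0.24 -0.78] deg 0.4 dq 0.01 mm 6 maxcabx -140
17 [452. 229. 135.] dir [ 0.57  0.23 -0.79] deg 0.4 dq 0.01 mm 6 maxcabx -145
18 [447. 227. 136.] dir [ 0.57  0.23 -0.79] deg 0.3 dq 0.01 mm 5 maxcabx -150
19 [444. 226. 137.] dir [ 0.57  0.23 -0.79] deg 0.2 dq 0.01 mm 4 maxcabx -154
20 [441. 225. 138.] dir [ 0.56  0.23 -0.79] deg 0.2 dq 0.01 mm 3 maxcabx -157
```

```bash
python3 -m crank '[[[0,0,8,0,0,0],[0,0,16,0,0,0],[0,0,24,0,0,0],[0,0,32,0,0,0],[-4,-2,34,0,0,0],[-16,-6,34,0,0,0],[-31,-12.5,34,0,0.01,0],[-46,-18.5,34,-0.01,0.02,0],[-58,-23.5,34,-0.01,0.03,0],[-69,-28,34,-0.02,0.04,0]]]' -1 50
python3 -m crank '[[[-12,-5,1,-0.01,0.01,0],[-24,-9,2,-0.01,0.02,0],[-34,-13,4,-0.02,0.04,0],[-44,-17,6,-0.02,0.05,0],[-52,-20,8,-0.02,0.06,0],[-60,-24,12,-0.03,0.07,0],[-60,-24,20,-0.03,0.07,0],[-60,-24,30,-0.03,0.07,0],[-60,-24,40,-0.03,0.07,0],[-60,-24,50,-0.03,0.07,0]]]' -1 50
cat > hold2.py <<'E'
from plan import *
from plant import arm
s=arm.state();q0=s['q'];p0,R0=fk(q0,L);print(q0,p0-s['eef_pos'])
v=R0.inv().apply(Ro.from_rotvec(Z(YAW).apply([0,1,0])*.12).apply([0,0,1]));g=np.array([0,0,-45.])
lo=LO+.08;lo[4]=.2;hi=HI-.06;rng=np.random.default_rng(0);best=[]
for tgt in([420,140,330],[450,60,330],[480,0,340],[400,100,340],[450,100,400]):
  for k in range(25):
    qs=np.clip(q0+rng.normal(0,.8,6),lo+.02,hi-.02)
    def f(q):
        P,R=fk(q,L);return np.r_[(P+R.apply(g)-tgt)/15,R.apply(v)[2]*20,(q-q0)*.4]
    m=least_squares(f,qs,bounds=(lo,hi));best.append((m.cost,tgt,m.x))
seen=[]
for c,t,x in sorted(best,key=lambda b:b[0]):
    if any(np.abs(x-y).max()<.15 for y in seen):continue
    seen.append(x);P,R=fk(x,L);G=P+R.apply(g);a=R.apply(v)
    print('%.2f'%c,t,x,'axis',a,'tool',R.apply([0,0,1]),'face cab',cabf(G-80*a).round(0),'end',cabf(G+40*a).round(0))
    if len(seen)>4:break
plan([q0,(q0+seen[0])/2,seen[0]],[10,10])
E
python3 hold2.py
```

```text
time: 31.2
eef_pos: [500.4, 248.1, 126.4]
tool_rot: [0.351, -0.184, 0.916, 0.065]
contact_force: [-0.5, 0.4, -1.1]
width: 0.375
grasp_force: 50.4
time: 32.2
eef_pos: [441.1, 224.3, 177.1]
tool_rot: [0.316, -0.187, 0.928, 0.058]
contact_force: [-0.4, 0.5, -1.5]
width: 0.368
grasp_force: 50.4
[0.15  0.323 2.31  2.332 0.192 2.17 ] [ 0.009  0.01  -0.078]
0.23 [450, 100, 400] [-0.147 -0.116  2.241  1.326  0.2    0.92 ] axis [-0.901  0.434  0.001] tool [ 0.828  0.072 -0.556] face cab [-141. -223.  400.] end [-222. -134.  400.]
0.32 [400, 100, 340] [-0.166 -0.097  2.35   1.311  0.2    0.555] axis [-0.972  0.234  0.003] tool [ 0.75   0.069 -0.658] face cab [-177. -191.  340.] end [-274. -122.  341.]
0.33 [450, 100, 400] [ 0.083 -0.051  2.25   4.21   0.2    2.79 ] axis [-0.885 -0.466  0.002] tool [ 0.861 -0.103 -0.498] face cab [-116. -155.  400.] end [-235. -167.  400.]
0.33 [480, 0, 340] [-0.351  0.032  2.229  1.337  0.2    0.516] axis [-0.916  0.4    0.003] tool [ 0.748 -0.068 -0.66 ] face cab [-149. -324.  340.] end [-233. -239.  341.]
0.34 [420, 140, 330] [-0.062 -0.013  2.304  1.4    0.
[... 1561 characters left out ...]
60. 298.] dir [ 0.74  0.17 -0.65] deg 6.2 dq 0.06 mm 12 maxcabx -142
13 [485. 153. 308.] dir [ 0.75  0.16 -0.64] deg 6.2 dq 0.06 mm 12 maxcabx -143
14 [486. 147. 318.] dir [ 0.76  0.15 -0.63] deg 6.3 dq 0.06 mm 12 maxcabx -144
15 [487. 140. 327.] dir [ 0.77  0.14 -0.62] deg 6.3 dq 0.06 mm 12 maxcabx -146
16 [488. 133. 337.] dir [ 0.79  0.13 -0.6 ] deg 6.3 dq 0.06 mm 12 maxcabx -148
17 [488. 126. 347.] dir [ 0.8   0.12 -0.59] deg 6.3 dq 0.06 mm 12 maxcabx -150
18 [488. 118. 356.] dir [ 0.81  0.1  -0.58] deg 6.3 dq 0.06 mm 12 maxcabx -153
19 [488. 111. 366.] dir [ 0.82  0.09 -0.57] deg 6.3 dq 0.06 mm 12 maxcabx -156
20 [487. 103. 375.] dir [ 0.83  0.07 -0.56] deg 6.3 dq 0.06 mm 12 maxcabx -160
```

```bash
sed -i '$d' hold2.py
cat >> hold2.py <<'E'
qh=np.array([-0.166,-0.097,2.35,1.311,.2,.555]);plan([q0,(q0+qh)/2,qh],[12,12])
for k in np.linspace(0,1,9):
    P,R=fk(q0+(qh-q0)*k,L);a=R.apply(v);print(cabf(P+R.apply(g)-80*a).round(0),a.round(2))
E
python3 hold2.py | grep -v "^[0-9]"
```

```text
[0.15  0.323 2.31  2.332 0.192 2.17 ] [ 0.009  0.01  -0.078]
[[[2,-4,7,-0.06,-0.03,0.08],[3,-8,14,-0.11,-0.07,0.15],[4,-13,20,-0.17,-0.1,0.23],[5,-17,27,-0.24,-0.13,0.3],[6,-22,33,-0.3,-0.17,0.38],[7,-26,39,-0.36,-0.2,0.45],[7,-31,46,-0.43,-0.23,0.53],[8,-36,52,-0.49,-0.26,0.6],[8,-41,58,-0.56,-0.28,0.67],[8,-46,64,-0.63,-0.31,0.74]]]
[[[-0,-5,6,-0.07,-0.03,0.07],[-0,-10,11,-0.14,-0.06,0.14],[-1,-15,17,-0.21,-0.09,0.21],[-1,-20,22,-0.29,-0.11,0.27],[-2,-26,28,-0.36,-0.14,0.34],[-3,-31,33,-0.44,-0.16,0.41],[-4,-37,38,-0.52,-0.18,0.47],[-5,-42,43,-0.6,-0.2,0.54],[-7,-47,48,-0.67,-0.22,0.6],[-8,-53,52,-0.75,-0.24,0.67]]]
[[[-2,-6,5,-0.08,-0.02,0.06],[-3,-11,9,-0.16,-0.04,0.12],[-5,-17,14,-0.25,-0.05,0.18],[-7,-23,18,-0.33,-0.07,0.24]]]
[-194.  -45.  133.] [0.11 0.04 0.99]
[-192.  -75.  154.] [-0.02  0.23  0.97]
[-188. -104.  178.] [-0.18  0.38  0.91]
[-184. -130.  204.] [-0.36  0.49  0.79]
[-179. -153.  233.] [-0.53  0.55  0.64]
[-176. -170.  262.] [-0.69  0.56  0.47]
[-174. -182.  291.] [-0.82  0.5   0.29]
[-174. -189.  318.] [-0.91  0.39  0.13]
[-176. -191.  340.] [-0.97  0.23  0.  ]
```

```bash
python3 -m crank '[[[2,-4,7,-0.06,-0.03,0.08],[3,-8,14,-0.11,-0.07,0.15],[4,-13,20,-0.17,-0.1,0.23],[5,-17,27,-0.24,-0.13,0.3],[6,-22,33,-0.3,-0.17,0.38],[7,-26,39,-0.36,-0.2,0.45],[7,-31,46,-0.43,-0.23,0.53],[8,-36,52,-0.49,-0.26,0.6],[8,-41,58,-0.56,-0.28,0.67],[8,-46,64,-0.63,-0.31,0.74]]]' -1 50
python3 -m crank '[[[0,-5,6,-0.07,-0.03,0.07],[0,-10,11,-0.14,-0.06,0.14],[-1,-15,17,-0.21,-0.09,0.21],[-1,-20,22,-0.29,-0.11,0.27],[-2,-26,28,-0.36,-0.14,0.34],[-3,-31,33,-0.44,-0.16,0.41],[-4,-37,38,-0.52,-0.18,0.47],[-5,-42,43,-0.6,-0.2,0.54],[-7,-47,48,-0.67,-0.22,0.6],[-8,-53,52,-0.75,-0.24,0.67]]]' -1 50
python3 -m crank '[[[-2,-6,5,-0.08,-0.02,0.06],[-3,-11,9,-0.16,-0.04,0.12],[-5,-17,14,-0.25,-0.05,0.18],[-7,-23,18,-0.33,-0.07,0.24],[-7,-23,18,-0.33,-0.07,0.24],[-7,-23,18,-0.33,-0.07,0.24],[-7,-23,18,-0.33,-0.07,0.24],[-7,-23,18,-0.33,-0.07,0.24],[-7,-23,18,-0.33,-0.07,0.24],[-7,-23,18,-0.33,-0.07,0.24]]]' -1 50
python3 - <<'E'
from h import *
from plan import *
s=arm.state();q=s['q'];print(q,s['eef_pos'],s['joint_velocities'],s['width'],s['grasp_force'])
R0=fk([0.15,.323,2.31,2.332,.192,2.17],L)[1];v=R0.inv().apply(Ro.from_rotvec(Z(YAW).apply([0,1,0])*.12).apply([0,0,1]))
P,R=fk(q,L);a=R.apply(v);G=P+R.apply([0,0,-45]);f=G-80*a;e=G+40*a;print('axis',a,'face',f,cabf(f),'end',e,cabf(e))
for n in("scene","top","wrist"):
  c=cap(n)
  if n!="top": cv2.imwrite(f'pics/l_{n}.png',c['frame'])
  for Q,p in(("probe_blue",f),("probe_blue_grip",f+68*a),("probe_blue_end",f+110*a),("sash_bar",CAB+Z(YAW).apply([-114,0,349]))):
    print(n,Q,[(np.round(r['uv'],1),round(r['conf'],2)) for r in eyes.place_of(n,Q)[:1]],'pred',np.round(proj(c,p),0))
E
```

```text
time: 33.2
eef_pos: [449.1, 178.4, 241.1]
tool_rot: [0.337, -0.597, 0.713, -0.146]
contact_force: [0.7, 0.2, -2.0]
width: 0.369
grasp_force: 50.5
time: 34.2
eef_pos: [440.3, 125.8, 292.6]
tool_rot: [-0.207, 0.852, -0.338, 0.343]
contact_force: [-0.1, -0.7, -1.7]
width: 0.365
grasp_force: 50.5
time: 35.2
eef_pos: [434.4, 102.8, 310.2]
tool_rot: [-0.116, 0.895, -0.168, 0.396]
contact_force: [1.6, -0.5, -1.2]
width: 0.368
grasp_force: 50.5
[-0.177 -0.096  2.35   1.307  0.215  0.555] [434.387 102.775 310.249] [-0.     0.     0.001  0.002  0.002 -0.002] 0.3677368683685515 50.53627073764801
axis [-0.973  0.232  0.007] face [478.554  80.869 339.401] [-175.997 -191.861  339.401] end [361.83  108.704 340.28 ] [-273.861 -122.422  340.28 ]
scene probe_blue [] pred [252. 142.]
scene probe_blue_grip [] pred [252. 163.]
scene probe_blue_end [(array([153. , 237.5]), 0.52)] pred [251. 176.]
scene sash_bar [] pred [161. 157.]
top probe_blue [(array([239.4, 210.3]), 0.95)] pred [241. 206.]
top probe_blue_grip [(array([223.9, 233.2]), 0.82)] pred [226. 230.]
top probe_blue_end [(array([216.7, 242.1]), 0.72)] pred [216. 245.]
top sash_bar [(array([159.9, 187.6]), 0.97)] pred [159. 186.]
wrist probe_blue [(array([260.6, 142.5]), 0.89)] pred [256. 135.]
wrist probe_blue_grip [(array([255. , 238.5]), 0.94)] pred [255. 232.]
wrist probe_blue_end [] pred [254. 320.]
wrist sash_bar [] pred [  1. 250.]
```

```bash
python3 -c "
from plant import workorder
print(workorder.close_job())"
```

```text
the job is handed in; nothing more can be done
None
```

The job is handed in: the sash is fully up, and the blue probe is held level and still by its handle, about 34 cm above the trolley top with both ends at least 17 cm in front of the cabinet's middle; no verdict was returned.

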